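Weigh the tin of stones from the blocked stock drawer

ROBOT

A 6-joint arm with a two-finger parallel gripper is mounted at the origin on a cart in front of the work surface, level with it; the furniture and walls round the work are solid. World frame = base frame: x ahead of the robot, y to its left, z up, the work surface at z = 0. Lengths are in mm, angles in rad, forces in N, time in s.
With the tool pointing down it reaches from about 350 to 875 mm from the base axis. Payload 4.2 kg.
Tool frame: the origin (TCP) lies between the finger pads; the fingertips stand 25 mm ahead of it and the grasp point (between the pads) lies 6 mm ahead of it; z points along the fingers, y is the line along which they close (so a half turn about z gives the same grasp; the last joint's range is limited). The gripper opens to 85 mm and grips with 20 to 120 N. Pads are 22 mm wide; open, the fingers measure 114 mm over their backs; the gripper's body (76 mm by 85 mm) begins 54 mm behind the grasp point. The pads swing forward as they close: fully open they stand 13 mm farther back than shut.
Start: joints at [1.59, 0.385, 0.008, 0, -1.194, -0.259], TCP at [148.411, 607.103, 256.312] pointing down, gripper open.
Joint ranges: [-3.14, 3.14], [-1.21, 2.06], [-1.07, 1.41], [-3.16, 2.05], [-2.99, -0.16], [-3.1, 3.1]. Speed limits (rad/s): [2.79, 2.79, 3.14, 3.14, 3.14, 3.14].

INTERFACE

Orientations are given as a unit quaternion [x, y, z, w].
In Python, from bench import read_state, imaging, workorder, nets gives the robot as it stands.
- The arm moves only by the tool apply_moves, never from a script. Its argument "rows" is a list of rows, each an object with "hand": the opening, from -1 (shut) to 1 (fully open); "delta_pos": the shift along the tool's x, y, z in mm, a list of three; "yaw": the turn about the tool's z in rad. A call has 1 to 12 rows; each row is the pose to reach, as a shift and turn from the pose commanded when the call began, along the tool's axes at that moment; what a row does not reach only later rows make up. A row lasts 1/12 s, in which the tool goes at most 41.7 mm and 7.16 degrees, less where a joint would pass 70% of its speed; a pose out of reach is approached as far as the arm can. A call with a gripper value outside its range is refused whole. The fingers move at their own pace and stop on an object; the grip force is fixed at half the most. Time passes only in rows, so rows that repeat a pose let the fingers close. It gives the time, the measured TCP pose, the force, the opening and the grip force at its end, in the units of the state.
- read_state(): the state, without advancing time (a new reading comes with each control period).
- imaging.get_image(name): name is "scene" or "top" or "wrist"; returns a dict with "pixels" (480x640x3 uint8, red, green, blue), "fx", "fy", "cx", "cy" (pixels), "xyz" and "rotation" of the camera in the world. Camera axes: x right, y down, z forward; pixel columns grow to the right and rows downward; lengths in mm; the calibration is good to about 2 mm. A picture is of the moment at which its call begins. There is no depth.
- workorder.job_done(): hands the job in; it is judged then, once.
Trained networks look in the newest picture that a camera, given by its name, has taken for a name from the list of things; names that differ only in an ending like _2 or _b are one class to them, and where a whole thing is asked for, a point or a joint stands for the part that bears it (a point fixed in the world has none). Each returns a list of dicts, best first, with "score" (0 to 1); they miss things now and then, are a little off and sometimes report something else, mostly with a low value. They report only what shows in the picture. A call takes as long as a camera call.
- nets.find_in(camera, query): "location" ([row, column] in pixels, amid what is visible of it).
- nets.pinpoint(camera, query): "location" ([row, column] in pixels: a listed point, or the origin of a listed thing).
The state is a dict: "clock": time; "joints": joint angles; "joint_vel": joint speeds; "joint_efforts": joint torques, N m; "position": TCP position; "ee_rot": TCP orientation; "contact_force": force on the tool from outside, world axes, zero at the start; "wrist_torque": the same for the moment, N m; "gripper_width": finger opening in mm; "grasp_force": force on a finger pad.
Only numpy, scipy, OpenCV 4.12 (cv2) and the standard library are available. Lean on these libraries where they do the work, as an engineer would, in place of code of your own. Each camera call takes 0.05 s, during which the arm holds its last target. There are 200 camera calls.

TASK

Weigh the tin of stones that lies beside the puck of beeswax in the little stock drawer with the clear top: first stand the flux jar and the dapping cube, which are in the drawer's way, side by side in the shallow felt-lined tray. Pull the drawer well open, put the small round grey tin upright on the middle of the scale's platform, leave the wax in the drawer and push the drawer fully shut. Then stand the jar and the cube back exactly where they stood; tip nothing over and do not run the drawer against them.

Things in the scene. Friction and masses are not known exactly. Their poses are not given: they have to be found in the camera images.
- flux_jar: Loose round jar of paste flux with a green screw lid, 48 mm in diameter and 52 mm high (lid 46 mm, upper 14 mm), about 0.11 kg, standing on the bench in front of the drawer. Origin: centre of its underside, z up. It can be gripped on the body 30 mm above its underside.
- dapping_block: Loose brass-coloured dapping cube, 40 x 40 x 40 mm, with round hollows, about 0.48 kg, standing on the bench beside the jar. Origin: centre of its underside, z up, x and y square to its sides. Jar and cube stand about 0.21 m in front of the drawer unit's origin, centres about 0.09 m apart; which is left and which right changes.
- tin_grey: The thing wanted: loose small round plain grey metal tin with lid, 35 mm in diameter, 21 mm high, about 0.05 kg, upright in one of the two drawer compartments, seen through the clear top. Origin: centre of its underside, z up. With the drawer open it is gripped along the drawer's x direction (42 mm or more from its centre to the drawer front, about 18 mm of room beside it across).
- beeswax: Loose worn golden-brown puck of beeswax, 45 mm across, 20 mm high, lying flat in the other compartment. It stays in the drawer. Origin: centre of its underside.
- drawer_unit: Fixed low wooden box, 140 mm deep (x), 170 mm wide (y), 56 mm high, with a clear acrylic top and one drawer. Origin: centre of its underside; -x points out of the front, towards the robot. The drawer has a compartment at +y and one at -y, each 124 x 71 mm, lined floor 12 mm above the bench, side walls up to 32 mm, divider 30 mm; its front panel is 10 mm thick and 49 mm high.
- drawer (a joint): Opening of the drawer along the unit's -x axis, in m: 0 is fully shut, 0.112 the end stop. It starts slightly ajar and slides with about 1.2 N of friction. Opened 110 mm, tin and wax lie 116 to 138 mm in front of the unit's origin, their centres 46 mm or more clear of the box, with room to lift them out.
- drawer_handle (a point): Middle of the drawer's brass bar pull, which moves with the drawer: a round bar 8 mm thick and 88 mm long across the drawer (y), on posts 36 mm either side of the middle, axis 33 mm above the bench and 34 mm in front of the drawer front (30 mm of free gap behind the bar). It can be pinched or hooked from above between the posts. Axes as the unit's.
- side_tray: The side area: fixed shallow open wooden tray with a grey felt floor, 150 mm (x) x 180 mm (y) outside, walls 6 mm thick and 14 mm high; the felt is 7 mm above the bench. Origin: centre of its underside, z up. With jar and cube centred 42 mm to either side of its middle along its y axis both stand clear of its walls and of each other.
- scale_pan (a point): Middle of the platform of the black pocket carat scale, on its upper face, 16 mm above the bench; the tin is to stand here. The scale is fixed, 122 mm long (x), 78 mm wide (y). Axes: z up, +x to the back, where the smoked cover stands raised, its foot 39 mm behind this point, leaning back, 78 mm wide, up to 135 mm high. Come from above, gripping along the scale's y axis, to clear the cover.

How it is judged:
By the outcome, as a careful person would: the job done as asked, in the order asked, and still so for the second after the job is handed in, with the robot touching nothing.
It also fails if it takes over 136 s, if anything falls off the work surface, if the arm or the gripper's body presses on something with over 40 N, if the wrist force passes 120 N, or if a joint passes its speed limit or range.

## Working session

There is one attempt and no reset: what is moved stays moved. The work goes in short steps, Python scripts to look and compute and a tool call to move; the robot and the scene stay as the last step left them, time stands still between calls to the robot, and variables do not carry over. Pictures are saved under pics/ and viewed, at most 14 in all, crops included, and the job is handed in when it is done.

Besides the shell and the picture viewer there is one more tool, called after ">>>" as name([rows], argument=value, ...), one row to a line, values as JSON. apply_moves: Moves the arm, as the interface text tells. Its arguments: {"type":"object","properties":{"rows":{"type":"array"}},"required":["rows"]}

```bash
ls; mkdir -p pics
cat > h.py <<'E'
import numpy as np, cv2
from bench import read_state, imaging, workorder, nets
from scipy.spatial.transform import Rotation as R
def ray(im,rc,z):
    d=np.array([(rc[1]-im['cx'])/im['fx'],(rc[0]-im['cy'])/im['fy'],1.])
    M=np.array(im['rotation']); 
    M=M if M.shape==(3,3) else R.from_quat(M).as_matrix()
    d=M@d; p=np.array(im['xyz']); return p+d*(z-p[2])/d[2]
def save(im,n): cv2.imwrite('pics/'+n,im['pixels'][:,:,::-1])
def st():
    s=read_state(); Rm=R.from_quat(s['ee_rot']).as_matrix()
    print('t',s['clock'],'pos',np.round(s['position'],1),'x',np.round(Rm[:,0],3),'y',np.round(Rm[:,1],3),'w',s['gripper_width'],'F',np.round(s['contact_force'],1)); return s
E
python3 - <<'E'
from h import *
st()
Z=dict(flux_jar=0,dapping_block=0,tin_grey=12,beeswax=12,drawer_unit=0,drawer_handle=33,side_tray=0,scale_pan=16)
for c in ('scene','top'):
    im=imaging.get_image(c); save(im,c+'0.png'); print(c,np.round(im['xyz']),np.round(im['rotation'],2).tolist(),im['fx'])
    for q,z in Z.items():
        for r in nets.pinpoint(c,q)[:2]: print(q,round(r['score'],2),np.round(r['location'],1),np.round(ray(im,r['location'],z),1))
E
```

```text
pics
t 0.0 pos [148.3 606.6 255.2] x [ 0.971 -0.238  0.   ] y [-0.238 -0.971  0.002] w 85.6174314398454 F [-0.  -0.2 -0.1]
scene [-180. -521.  679.] [0.79, -0.39, 0.22, -0.42] 548.1721577885725
flux_jar 0.64 [293.6 278.8] [459.   27.1   0. ]
dapping_block 0.8 [316.7 315. ] [448.4 -69.5   0. ]
tin_grey 0.53 [254.  336.3] [626.6   7.3  12. ]
beeswax 0.53 [268.8 366.9] [622.1 -72.8  12. ]
drawer_unit 0.92 [255.4 363. ] [673.  -31.7   0. ]
drawer_handle 0.88 [272.1 317.6] [526.8 -16.3  33. ]
side_tray 0.67 [353.3 436.8] [ 502.4 -292.5    0. ]
scale_pan 0.67 [226.6 186.5] [499.3 332.1  16. ]
top [ 426.    3. 1150.] [-0.7, 0.72, -0.04, 0.05] 535.1999401692229
flux_jar 0.84 [299.7 312.3] [454.6  21.4   0. ]
dapping_block 0.94 [299.  353.8] [453.5 -67.2   0. ]
drawer_unit 0.7 [202.2 334.6] [665.3 -33.3   0. ]
drawer_handle 0.77 [263.  334.3] [528.8 -27.3  33. ]
drawer_handle 0.63 [204.  336.9] [654.4 -37.   33. ]
side_tray 0.94 [272.4 460.3] [ 503.6 -297.7    0. ]
scale_pan 0.74 [284.7 162.7] [495.1 337.5  16. ]
```

View pics/top0.png

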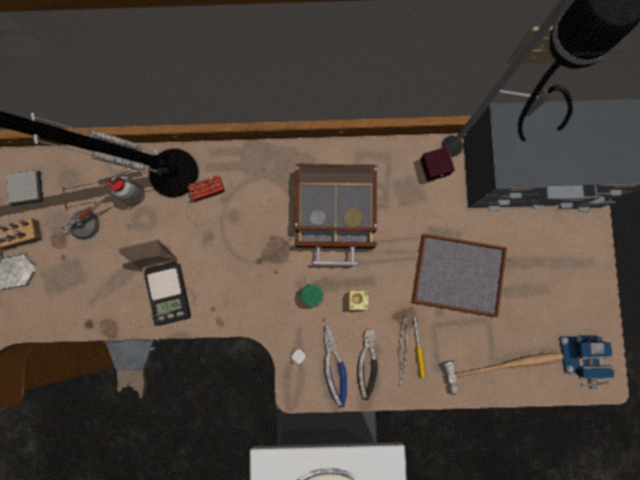

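View pics/scene0.png

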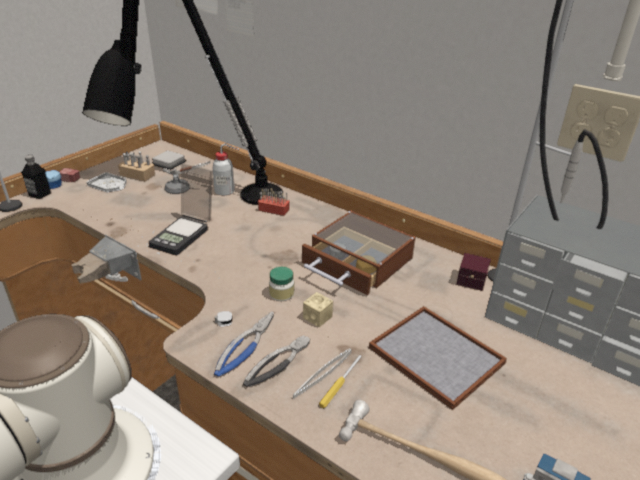

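Top view: tin at (317,217) in the +y compartment, wax at (353,216), jar (311,296), cube (358,300), tray (460,275), scale (165,293). I'll move closer to use the wrist camera.

>>> apply_moves([
  {"hand": 1, "delta_pos": [447, 536, -60], "yaw": 1.33},
  {"hand": 1, "delta_pos": [447, 536, -60], "yaw": 1.33},
  {"hand": 1, "delta_pos": [447, 536, -60], "yaw": 1.33},
  {"hand": 1, "delta_pos": [447, 536, -60], "yaw": 1.33},
  {"hand": 1, "delta_pos": [447, 536, -60], "yaw": 1.33},
  {"hand": 1, "delta_pos": [447, 536, -60], "yaw": 1.33},
  {"hand": 1, "delta_pos": [447, 536, -60], "yaw": 1.33},
  {"hand": 1, "delta_pos": [447, 536, -60], "yaw": 1.33},
  {"hand": 1, "delta_pos": [447, 536, -60], "yaw": 1.33},
  {"hand": 1, "delta_pos": [447, 536, -60], "yaw": 1.33},
  {"hand": 1, "delta_pos": [447, 536, -60], "yaw": 1.33},
  {"hand": 1, "delta_pos": [447, 536, -60], "yaw": 1.33},
])

```text
clock: 1.9
position: [367.7, 157.7, 299.9]
ee_rot: [-0.707, 0.707, -0.0, 0.001]
contact_force: [0.8, 0.9, 0.2]
gripper_width: 85.2
grasp_force: 0.0
```

Run:
```python
from h import *
s=st(); print(np.round(s['joints'],2))
```

```text
t 1.9 pos [367.7 157.7 299.9] x [-0.001 -1.    -0.001] y [-1.     0.001 -0.001] w 85.18500472949543 F [0.8 0.9 0.2]
[ 0.82 -0.05 -0.42  0.   -1.2  -0.82]
```

>>> apply_moves([
  {"hand": 1, "delta_pos": [175, -95, -20], "yaw": 0},
  {"hand": 1, "delta_pos": [175, -95, -20], "yaw": 0},
  {"hand": 1, "delta_pos": [175, -95, -20], "yaw": 0},
  {"hand": 1, "delta_pos": [175, -95, -20], "yaw": 0},
  {"hand": 1, "delta_pos": [175, -95, -20], "yaw": 0},
  {"hand": 1, "delta_pos": [175, -95, -20], "yaw": 0},
  {"hand": 1, "delta_pos": [175, -95, -20], "yaw": 0},
])

```text
clock: 2.48
position: [463.0, -16.7, 318.9]
ee_rot: [-0.706, 0.708, 0.0, -0.0]
contact_force: [0.4, 0.3, -1.1]
gripper_width: 85.2
grasp_force: 0.0
```

Run:
```python
from h import *
s=st(); print(np.round(s['joints'],2))
Z=dict(flux_jar=0,dapping_block=0,tin_grey=12,beeswax=12,drawer_unit=0,drawer_handle=33,side_tray=0,scale_pan=16)
for c in ('wrist',):
    im=imaging.get_image(c); save(im,c+'1.png'); print(c,np.round(im['xyz']),np.round(im['rotation'],2).tolist(),im['fx'])
    for q,z in Z.items():
        for r in nets.pinpoint(c,q)[:2]: print(q,round(r['score'],2),np.round(r['location'],1),np.round(ray(im,r['location'],z),1))
```

```text
t 2.4833 pos [463.  -16.7 318.9] x [-0.003 -1.    -0.   ] y [-1.     0.003  0.   ] w 85.16402301177824 F [ 0.4  0.3 -1.1]
[ 0.32  0.06 -0.26 -0.   -1.25 -0.32]
wrist [ 464. -100.  436.] [0.0, 0.99, 0.16, 0.0] 391.6358964154797
flux_jar 0.81 [219.8 319. ] [462.2  26.    0. ]
dapping_block 0.84 [130.4 330. ] [450.2 -74.    0. ]
dapping_block 0.17 [167.3 134.2] [666.8 -35.2   0. ]
tin_grey 0.19 [179.3 254.7] [532.1 -23.6  12. ]
drawer_unit 0.83 [167.9 139. ] [661.6 -34.5   0. ]
drawer_handle 0.97 [179.1 252.1] [531.4 -27.5  33. ]
side_tray 0.54 [167.8 137.9] [662.8 -34.6   0. ]
scale_pan 0.79 [439.3 295.3] [495.4 334.2  16. ]
```

View pics/wrist1.png

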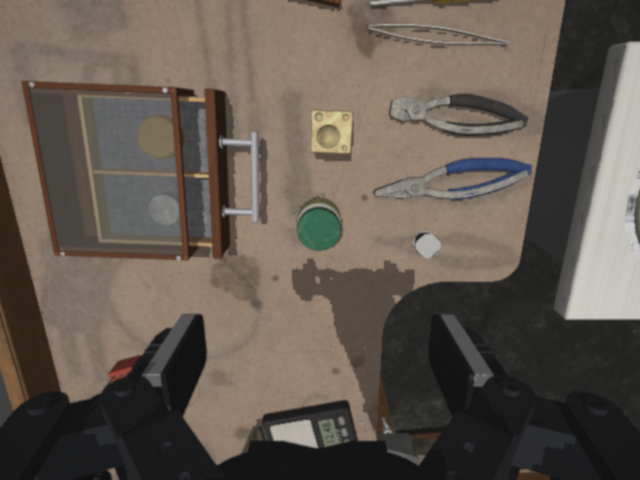

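Wrist view: jar lid (319,228), cube top (332,131), handle bar (255,176), tin (163,209), wax (157,136). I'll segment for precise poses.

```bash
cat >> h.py <<'E'
def rect(im,z,x0,x1,y0,y1,s=2):
    """metric picture: col=(x-x0)*s, row=(y-y0)*s, plane z"""
    M=np.array(im['rotation']); M=M if M.shape==(3,3) else R.from_quat(M).as_matrix()
    X,Y=np.meshgrid(np.arange(x0,x1,1/s),np.arange(y0,y1,1/s))
    P=(np.stack([X,Y,0*X+z],-1)-np.array(im['xyz']))@M
    u=im['fx']*P[...,0]/P[...,2]+im['cx'];v=im['fy']*P[...,1]/P[...,2]+im['cy']
    return cv2.remap(im['pixels'],u.astype('f4'),v.astype('f4'),cv2.INTER_LINEAR)
def blob(mask,x0,y0,s=2):
    n,l,stt,c=cv2.connectedComponentsWithStats(mask.astype('u1'))
    i=1+np.argmax(stt[1:,4]); 
    pts=np.argwhere(l==i)[:,::-1].astype('f4')/s+[x0,y0]
    (cx,cy),(w,h),a=cv2.minAreaRect(pts.astype('f4'))
    return dict(cen=np.round(pts.mean(0),1).tolist(),n=len(pts)/s/s,rect=[round(v,1) for v in (cx,cy,w,h,a)])
E
python3 - <<'E'
from h import *
for c in ('wrist','top'):
    im=imaging.get_image(c); print(c)
    hsv=lambda z,*b: cv2.cvtColor(rect(im,z,*b),cv2.COLOR_RGB2HSV).astype(int)
    b=(410,500,-15,75); h=hsv(52,*b); print('jar',blob((h[...,0]>60)&(h[...,0]<95)&(h[...,1]>120),b[0],b[2]))
    b=(410,495,-120,-30); h=hsv(40,*b); print('cube',blob((h[...,0]>18)&(h[...,0]<35)&(h[...,1]>70)&(h[...,2]>110),b[0],b[2]))
    b=(510,550,-85,30); h=hsv(33,*b); print('bar',blob((h[...,1]<45)&(h[...,2]>100),b[0],b[2]))
    cv2.imwrite(f'pics/r_{c}.png',rect(im,40,400,720,-160,100,2)[:,:,::-1])
    if c=='top':
        b=(400,610,-420,-190); h=hsv(7,*b); print('felt',blob((h[...,1]<60)&(h[...,2]>60),b[0],b[2]))
        b=(410,590,270,400); print('scale'); cv2.imwrite('pics/r_scale.png',cv2.resize(rect(im,16,*b,2),None,fx=1.5,fy=1.5)[:,:,::-1])
        h=hsv(16,*b);print('pan',blob((h[...,1]<60)&(h[...,2]>150),b[0],b[2]))
E
```

```text
wristTraceback (most recent call last):
  File "<stdin>", line 5, in <module>
  File "h.py", line 22, in blob
    i=1+np.argmax(stt[1:,4]);
        ~~~~~~~~~^^^^^^^^^^^
    return _wrapfunc(a, 'argmax', axis=axis, out=out, **kwds)
    return bound(*args, **kwds)
ValueError: attempt to get argmax of an empty sequence
```

Run:
```python
from h import *
im=imaging.get_image('wrist'); p=im['pixels'];print(p[228,319],p[131,345],p[176,255],np.shape(im['rotation']))
cv2.imwrite('pics/r_wrist.png',rect(im,40,400,720,-160,100,2)[:,:,::-1])
r=rect(im,52,410,500,-15,75); print(r.shape,r[90,90],r.dtype)
```

```text
[ 57 105  82] [209 195 146] [158 156 159] (4,)
(180, 180, 3) [ 59 103  81] uint8
```

View pics/r_wrist.png

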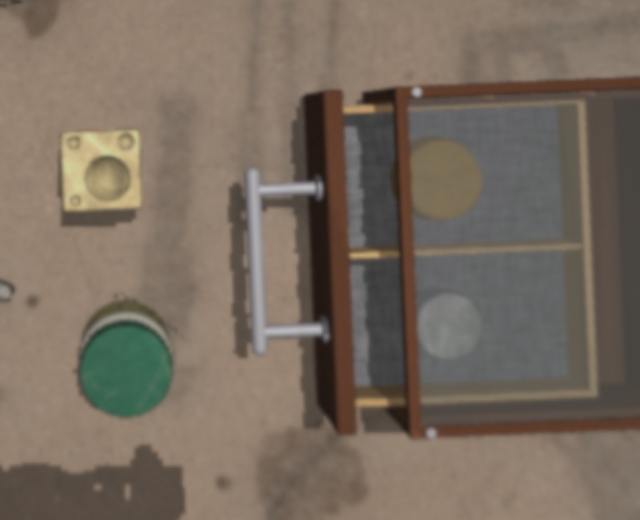

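Rectified view (0.5 mm/px): cube nearly square to axes, drawer turned ~2–3°. Loosening thresholds.

Run:
```python
from h import *
for c in ('wrist','top'):
    im=imaging.get_image(c); print(c)
    def hsv(z,*b): return cv2.cvtColor(rect(im,z,*b),cv2.COLOR_RGB2HSV).astype(int)
    def B(n,f,z,*b):
        h=hsv(z,*b)
        try: print(n,blob(f(h[...,0],h[...,1],h[...,2]),b[0],b[2]))
        except Exception as e: print(n,'none')
    B('jar',lambda h,s,v:(h>60)&(h<95)&(s>80),52,410,500,-15,75)
    B('cube',lambda h,s,v:(h>20)&(h<35)&(s>60)&(v>140),40,410,495,-120,-30)
    B('bar',lambda h,s,v:(s<45)&(v>120),33,510,545,-85,30)
    B('panel',lambda h,s,v:((h<10)|(h>170))&(s>110),49,540,577,-140,70)
    if c=='top':
        B('felt',lambda h,s,v:(s<40)&(v>60),7,400,610,-420,-190)
        B('pan',lambda h,s,v:(s<60)&(v>150),16,410,590,270,400)
        cv2.imwrite('pics/r_mix.png',np.hstack([cv2.resize(rect(im,10,400,620,-420,-190,2),(380,400)),cv2.resize(rect(im,16,410,590,260,400,2),(400,311)).repeat(1,0)[:311] if 0 else cv2.copyMakeBorder(cv2.resize(rect(im,16,410,590,260,400,2),(400,311)),0,89,0,0,0)])[:,:,::-1])
```

```text
wrist
jar {'cen': [462.7, 20.9], 'n': 1493.25, 'rect': [462.8, 20.8, 43.5, 42.5, 90.0]}
cube {'cen': [449.1, -76.1], 'n': 996.25, 'rect': [450.4, -74.9, 39.0, 39.6, 87.5]}
bar {'cen': [531.4, -28.7], 'n': 881.0, 'rect': [535.3, -28.9, 96.6, 20.8, 88.3]}
panel {'cen': [565.2, 41.4], 'n': 34.5, 'rect': [566.0, 41.2, 12.7, 7.4, 63.4]}
top
jar none
cube none
bar none
panel {'cen': [573.0, 33.5], 'n': 34.25, 'rect': [572.6, 34.5, 16.9, 3.8, 85.6]}
felt {'cen': [498.8, -294.3], 'n': 22355.5, 'rect': [498.7, -294.4, 166.4, 136.0, 78.6]}
pan {'cen': [429.2, 320.6], 'n': 4427.25, 'rect': [437.8, 334.8, 129.5, 55.5, 90.0]}
```

View pics/r_mix.png

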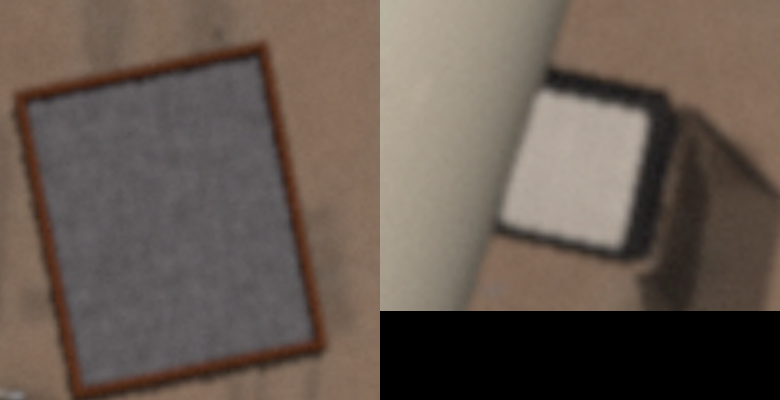

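>>> apply_moves([
  {"hand": 0.6, "delta_pos": [58, 12.8, 199], "yaw": 0.04},
  {"hand": 0.6, "delta_pos": [58, 12.8, 199], "yaw": 0.04},
  {"hand": 0.6, "delta_pos": [58, 12.8, 199], "yaw": 0.04},
  {"hand": 0.6, "delta_pos": [58, 12.8, 199], "yaw": 0.04},
  {"hand": 0.6, "delta_pos": [58, 12.8, 199], "yaw": 0.04},
  {"hand": 0.6, "delta_pos": [58, 12.8, 199], "yaw": 0.04},
  {"hand": 0.6, "delta_pos": [58, 12.8, 199], "yaw": 0.04},
])

```text
clock: 3.72
position: [449.2, -73.8, 119.2]
ee_rot: [-0.693, 0.721, 0.001, -0.002]
contact_force: [1.9, 0.6, 0.5]
gripper_width: 68.4
grasp_force: 0.0
```

Run:
```python
from h import *
s=st()
im=imaging.get_image('wrist'); save(im,'w2.png'); print(np.round(im['xyz']))
for z in (40,):
    b=(400,500,-120,80)
    r=rect(im,z,*b); h=cv2.cvtColor(r,cv2.COLOR_RGB2HSV).astype(int);h,sa,v=h[...,0],h[...,1],h[...,2]
    print(blob((h>20)&(h<35)&(sa>60)&(v>140),b[0],b[2]))
for q in('dapping_block','flux_jar'):
  for r in nets.pinpoint('wrist',q)[:1]: print(q,r['score'],ray(im,r['location'],0))
```

```text
t 3.7167 pos [449.2 -73.8 119.2] x [-0.04  -0.999  0.002] y [-0.999  0.04   0.004] w 68.3993967263715 F [1.9 0.6 0.5]
[ 448. -157.  236.]
{'cen': [447.2, -76.0], 'n': 655.25, 'rect': [450.3, -75.6, 38.4, 38.6, 88.2]}
dapping_block 0.61 [451.02413862 -75.02733856   0.        ]
flux_jar 0.65 [464.9327889   21.90043328   0.        ]
```

View pics/w2.png

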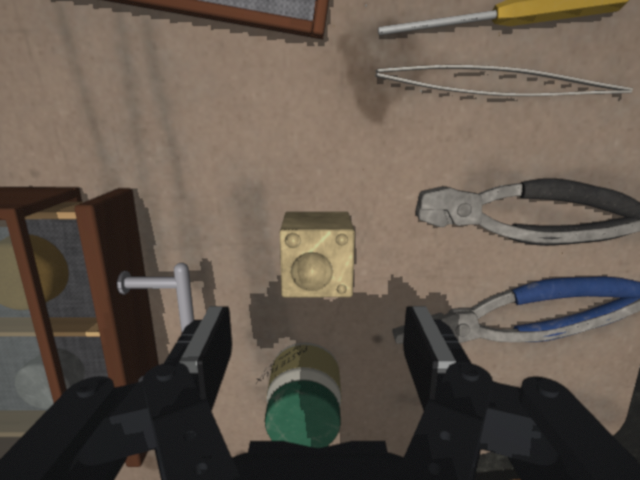

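Cube at (318,262) px between the fingers; black pliers' nose at (418,205), so I check finger clearance.

Run:
```python
from h import *
im=imaging.get_image('wrist')
for p in ((200,418),(222,420),(335,395)): print(np.round(ray(im,p,0)),np.round(ray(im,p,12)))
```

```text
[390. -97.   0.] [ 393. -100.   12.]
[388. -83.   0.] [391. -86.  12.]
[402.  -0.   0.] [404.  -8.  12.]
```

>>> apply_moves([
  {"hand": 0.6, "delta_pos": [1.5, -1.5, 40], "yaw": 0},
  {"hand": 0.6, "delta_pos": [1.5, -1.5, 70], "yaw": 0},
  {"hand": 0.6, "delta_pos": [1.5, -1.5, 89], "yaw": 0},
  {"hand": 0.6, "delta_pos": [1.5, -1.5, 89], "yaw": 0},
  {"hand": 0.6, "delta_pos": [1.5, -1.5, 89], "yaw": 0},
])

```text
clock: 4.33
position: [452.4, -74.3, 32.1]
ee_rot: [-0.694, 0.72, -0.001, 0.0]
contact_force: [-0.6, 0.4, 0.2]
gripper_width: 68.0
grasp_force: 0.0
```

>>> apply_moves([
  {"hand": -0.3, "delta_pos": [0, 0, 0], "yaw": 0},
  {"hand": -0.3, "delta_pos": [0, 0, 0], "yaw": 0},
  {"hand": -0.3, "delta_pos": [0, 0, 0], "yaw": 0},
  {"hand": -0.3, "delta_pos": [0, 0, 0], "yaw": 0},
  {"hand": -0.3, "delta_pos": [0, 0, 0], "yaw": 0},
  {"hand": -0.3, "delta_pos": [0, 0, 0], "yaw": 0},
])

```text
clock: 4.83
position: [451.2, -74.7, 32.9]
ee_rot: [-0.693, 0.721, -0.0, 0.0]
contact_force: [-2.8, 1.9, 7.1]
gripper_width: 39.3
grasp_force: 60.7
```

>>> apply_moves([
  {"hand": -0.3, "delta_pos": [0, 0, -30], "yaw": 0},
  {"hand": -0.3, "delta_pos": [0, 0, -70], "yaw": 0},
  {"hand": -0.3, "delta_pos": [20, -4, -100], "yaw": 0},
  {"hand": -0.3, "delta_pos": [50, -10, -100], "yaw": 0.04},
  {"hand": -0.3, "delta_pos": [85, -16, -100], "yaw": 0.08},
  {"hand": -0.3, "delta_pos": [120, -23, -100], "yaw": 0.12},
  {"hand": -0.3, "delta_pos": [155, -30, -100], "yaw": 0.159},
  {"hand": -0.3, "delta_pos": [190, -36, -100], "yaw": 0.159},
  {"hand": -0.3, "delta_pos": [225, -43, -100], "yaw": 0.159},
  {"hand": -0.3, "delta_pos": [250, -48, -100], "yaw": 0.159},
  {"hand": -0.3, "delta_pos": [259, -49.3, -100], "yaw": 0.159},
  {"hand": -0.3, "delta_pos": [259, -49.3, -100], "yaw": 0.159},
])

```text
clock: 5.83
position: [489.8, -337.3, 130.6]
ee_rot: [-0.632, 0.775, 0.0, 0.0]
contact_force: [-0.3, -1.0, -5.2]
gripper_width: 39.0
grasp_force: 64.0
```

Run:
```python
from h import *
s=st()
im=imaging.get_image('wrist'); save(im,'w3.png')
for q in('side_tray',):
  for r in nets.pinpoint('wrist',q)[:1]: print(q,r['score'],ray(im,r['location'],0))
b=(400,610,-420,-190); h=cv2.cvtColor(rect(im,14,*b),cv2.COLOR_RGB2HSV).astype(int)
cv2.imwrite('pics/r3.png',rect(im,14,*b)[:,:,::-1])
im=imaging.get_image('top')
h=cv2.cvtColor(rect(im,7,*b),cv2.COLOR_RGB2HSV).astype(int)
```

```text
t 5.8333 pos [ 489.8 -337.3  130.6] x [-0.2  -0.98 -0.  ] y [-0.98  0.2   0.  ] w 39.04165413257802 F [-0.3 -1.  -5.2]
```

View pics/r3.png

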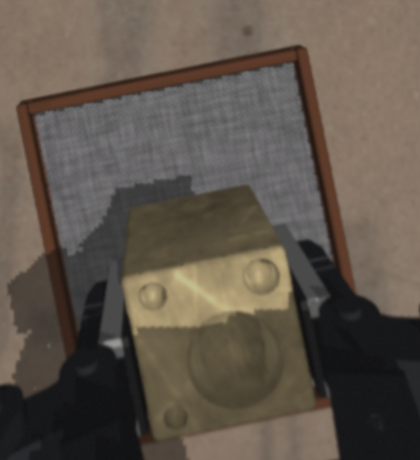

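Tray edge confirmed at the expected place. Lowering the cube.

>>> apply_moves([
  {"hand": -0.3, "delta_pos": [-1.8, 0, 40], "yaw": 0},
  {"hand": -0.3, "delta_pos": [-1.8, 0, 70], "yaw": 0},
  {"hand": -0.3, "delta_pos": [-1.8, 0, 84], "yaw": 0},
  {"hand": -0.3, "delta_pos": [-1.8, 0, 91], "yaw": 0},
  {"hand": -0.3, "delta_pos": [-1.8, 0, 91], "yaw": 0},
  {"hand": -0.3, "delta_pos": [-1.8, 0, 91], "yaw": 0},
])

```text
clock: 6.48
position: [491.7, -332.8, 41.1]
ee_rot: [-0.635, 0.773, -0.001, 0.0]
contact_force: [0.2, -0.1, -5.3]
gripper_width: 39.3
grasp_force: 64.0
```

>>> apply_moves([
  {"hand": -0.3, "delta_pos": [0, 0, 2], "yaw": 0},
  {"hand": -0.3, "delta_pos": [0, 0, 2], "yaw": 0},
  {"hand": -0.3, "delta_pos": [0, 0, 2], "yaw": 0},
])

```text
clock: 6.73
position: [492.1, -333.4, 39.8]
ee_rot: [-0.634, 0.773, -0.001, 0.001]
contact_force: [0.3, 4.3, 4.1]
gripper_width: 39.2
grasp_force: 65.1
```

>>> apply_moves([
  {"hand": 0.5, "delta_pos": [0, 0, 0], "yaw": 0},
  {"hand": 0.5, "delta_pos": [0, 0, 0], "yaw": 0},
  {"hand": 0.5, "delta_pos": [0, 0, 0], "yaw": 0},
  {"hand": 0.5, "delta_pos": [0, 0, 0], "yaw": 0},
  {"hand": 0.5, "delta_pos": [0, 0, -20], "yaw": 0},
  {"hand": 0.5, "delta_pos": [0, 0, -60], "yaw": 0},
  {"hand": 0.5, "delta_pos": [0, 0, -100], "yaw": 0},
  {"hand": 0.5, "delta_pos": [0, 0, -100], "yaw": 0},
])

```text
clock: 7.4
position: [495.3, -336.4, 146.8]
ee_rot: [-0.635, 0.773, -0.008, 0.003]
contact_force: [1.3, -0.5, 0.9]
gripper_width: 64.1
grasp_force: 0.0
```

Run:
```python
from h import *
s=st()
im=imaging.get_image('wrist'); save(im,'w4.png')
b=(400,610,-420,-190); r=rect(im,47,*b); h=cv2.cvtColor(r,cv2.COLOR_RGB2HSV).astype(int);h,sa,v=h[...,0],h[...,1],h[...,2]
print(blob((h>20)&(h<35)&(sa>60)&(v>140),b[0],b[2]))
```

```text
t 7.4 pos [ 495.3 -336.4  146.8] x [-0.195 -0.981  0.005] y [-0.981  0.195 -0.016] w 64.1430853029922 F [ 1.3 -0.5  0.9]
{'cen': [495.8, -342.6], 'n': 377.5, 'rect': [494.7, -334.9, 38.4, 35.9, 79.0]}
```

>>> apply_moves([
  {"hand": 0.6, "delta_pos": [-344, 100, 0], "yaw": -0.195},
  {"hand": 0.6, "delta_pos": [-344, 100, 0], "yaw": -0.195},
  {"hand": 0.6, "delta_pos": [-344, 100, 0], "yaw": -0.195},
  {"hand": 0.6, "delta_pos": [-344, 100, 0], "yaw": -0.195},
  {"hand": 0.6, "delta_pos": [-344, 100, 0], "yaw": -0.195},
  {"hand": 0.6, "delta_pos": [-344, 100, 0], "yaw": -0.195},
  {"hand": 0.6, "delta_pos": [-344, 100, 0], "yaw": -0.195},
  {"hand": 0.6, "delta_pos": [-344, 100, 0], "yaw": -0.195},
  {"hand": 0.6, "delta_pos": [-344, 100, 0], "yaw": -0.195},
  {"hand": 0.6, "delta_pos": [-344, 100, 0], "yaw": -0.195},
  {"hand": 0.6, "delta_pos": [-344, 100, 0], "yaw": -0.195},
])

```text
clock: 8.37
position: [460.1, 24.2, 137.6]
ee_rot: [-0.707, 0.707, 0.0, -0.0]
contact_force: [0.7, -0.2, -0.8]
gripper_width: 68.1
grasp_force: 0.0
```

Run:
```python
from h import *
s=st()
im=imaging.get_image('wrist'); save(im,'w5.png')
b=(400,520,-50,90); r=rect(im,52,*b); h=cv2.cvtColor(r,cv2.COLOR_RGB2HSV).astype(int);h,sa,v=h[...,0],h[...,1],h[...,2]
print(blob((h>60)&(h<95)&(sa>80),b[0],b[2]))
for r in nets.pinpoint('wrist','flux_jar')[:1]: print(r['score'],ray(im,r['location'],0))
```

```text
t 8.3667 pos [460.1  24.2 137.6] x [-0. -1.  0.] y [-1.     0.     0.001] w 68.05612463330455 F [ 0.7 -0.2 -0.8]
{'cen': [462.7, 20.4], 'n': 1542.5, 'rect': [463.0, 20.5, 46.0, 43.0, 90.0]}
0.86 [463.65079704  22.75769676   0.        ]
```

View pics/w5.png

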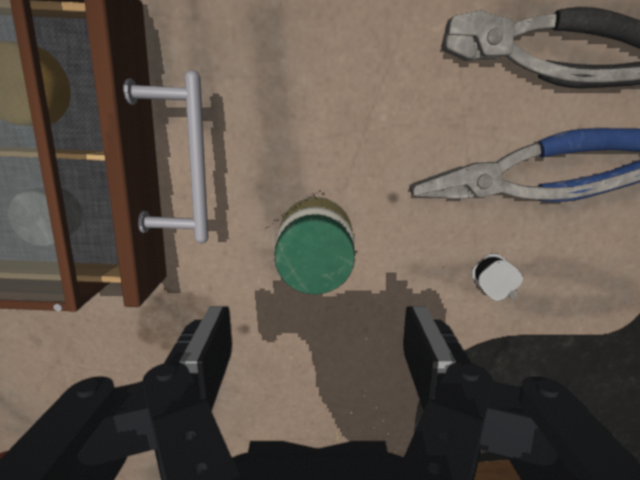

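Jar at px (315,250), world ≈(463,21). Descend and grasp.

>>> apply_moves([
  {"hand": 0.6, "delta_pos": [3.4, -3, 30], "yaw": 0},
  {"hand": 0.6, "delta_pos": [3.4, -3, 65], "yaw": 0},
  {"hand": 0.6, "delta_pos": [3.4, -3, 90], "yaw": 0},
  {"hand": 0.6, "delta_pos": [3.4, -3, 103], "yaw": 0},
  {"hand": 0.6, "delta_pos": [3.4, -3, 103], "yaw": 0},
  {"hand": 0.6, "delta_pos": [3.4, -3, 103], "yaw": 0},
])

```text
clock: 8.97
position: [463.3, 18.5, 34.5]
ee_rot: [-0.705, 0.709, 0.0, -0.001]
contact_force: [1.2, 0.9, -0.1]
gripper_width: 68.3
grasp_force: 0.0
```

>>> apply_moves([
  {"hand": -0.1, "delta_pos": [0, 0, 0], "yaw": 0},
  {"hand": -0.1, "delta_pos": [0, 0, 0], "yaw": 0},
  {"hand": -0.1, "delta_pos": [0, 0, 0], "yaw": 0},
  {"hand": -0.1, "delta_pos": [0, 0, 0], "yaw": 0},
  {"hand": -0.1, "delta_pos": [0, 0, 0], "yaw": 0},
])

```text
clock: 9.38
position: [464.3, 19.7, 36.8]
ee_rot: [-0.706, 0.708, -0.001, 0.001]
contact_force: [0.2, -3.1, 6.6]
gripper_width: 45.0
grasp_force: 61.3
```

>>> apply_moves([
  {"hand": -0.1, "delta_pos": [0, 0, -30], "yaw": 0},
  {"hand": -0.1, "delta_pos": [0, 0, -65], "yaw": 0},
  {"hand": -0.1, "delta_pos": [15, -2, -95], "yaw": 0},
  {"hand": -0.1, "delta_pos": [45, -7, -100], "yaw": 0.04},
  {"hand": -0.1, "delta_pos": [80, -13, -100], "yaw": 0.08},
  {"hand": -0.1, "delta_pos": [115, -18, -100], "yaw": 0.12},
  {"hand": -0.1, "delta_pos": [150, -24, -100], "yaw": 0.16},
  {"hand": -0.1, "delta_pos": [185, -30, -100], "yaw": 0.19},
  {"hand": -0.1, "delta_pos": [220, -35, -100], "yaw": 0.19},
  {"hand": -0.1, "delta_pos": [250, -40, -100], "yaw": 0.19},
  {"hand": -0.1, "delta_pos": [273, -43.5, -100], "yaw": 0.19},
  {"hand": -0.1, "delta_pos": [273, -43.5, -100], "yaw": 0.19},
])

```text
clock: 10.38
position: [506.7, -256.9, 135.5]
ee_rot: [-0.634, 0.773, -0.001, 0.001]
contact_force: [0.5, 0.5, -0.7]
gripper_width: 44.9
grasp_force: 61.9
```

Run:
```python
from h import *
s=st()
```

```text
t 10.3833 pos [ 506.7 -256.9  135.5] x [-0.196 -0.981  0.001] y [-0.981  0.196 -0.002] w 44.85858491003198 F [ 0.5  0.5 -0.7]
```

>>> apply_moves([
  {"hand": -0.1, "delta_pos": [-2, 0, 35], "yaw": 0},
  {"hand": -0.1, "delta_pos": [-2, 0, 70], "yaw": 0},
  {"hand": -0.1, "delta_pos": [-2, 0, 86], "yaw": 0},
  {"hand": -0.1, "delta_pos": [-2, 0, 93], "yaw": 0},
  {"hand": -0.1, "delta_pos": [-2, 0, 93], "yaw": 0},
  {"hand": -0.1, "delta_pos": [-2, 0, 93], "yaw": 0},
  {"hand": -0.1, "delta_pos": [-2, 0, 93], "yaw": 0},
])

```text
clock: 10.97
position: [506.5, -250.9, 43.3]
ee_rot: [-0.636, 0.772, -0.0, 0.0]
contact_force: [-1.9, 2.2, 4.7]
gripper_width: 44.8
grasp_force: 66.2
```

>>> apply_moves([
  {"hand": 0.6, "delta_pos": [0, 0, 0], "yaw": 0},
  {"hand": 0.6, "delta_pos": [0, 0, 0], "yaw": 0},
  {"hand": 0.6, "delta_pos": [0, 0, 0], "yaw": 0},
  {"hand": 0.6, "delta_pos": [0, 0, -30], "yaw": 0},
  {"hand": 0.6, "delta_pos": [0, 0, -70], "yaw": 0},
  {"hand": 0.6, "delta_pos": [0, 0, -110], "yaw": 0},
  {"hand": 0.6, "delta_pos": [0, 0, -110], "yaw": 0},
])

```text
clock: 11.55
position: [511.5, -253.0, 160.6]
ee_rot: [-0.637, 0.771, -0.007, 0.004]
contact_force: [1.5, -0.5, 0.2]
gripper_width: 68.4
grasp_force: 0.0
```

>>> apply_moves([
  {"hand": -0.28, "delta_pos": [-223, 20, 0], "yaw": -0.152},
  {"hand": -0.28, "delta_pos": [-223, 20, 0], "yaw": -0.152},
  {"hand": -0.28, "delta_pos": [-223, 20, 0], "yaw": -0.152},
  {"hand": -0.28, "delta_pos": [-223, 20, 0], "yaw": -0.152},
  {"hand": -0.28, "delta_pos": [-223, 20, 0], "yaw": -0.152},
  {"hand": -0.28, "delta_pos": [-223, 20, 0], "yaw": -0.152},
  {"hand": -0.28, "delta_pos": [-223, 20, 0], "yaw": -0.152},
  {"hand": -0.28, "delta_pos": [-223, 20, 0], "yaw": -0.152},
])

```text
clock: 12.22
position: [529.8, -27.8, 151.9]
ee_rot: [-0.693, 0.721, 0.0, 0.0]
contact_force: [0.2, -1.2, 0.2]
gripper_width: 31.0
grasp_force: 0.0
```

Run:
```python
from h import *
s=st()
im=imaging.get_image('wrist'); save(im,'w6.png')
r=rect(im,33,500,560,-85,30); h=cv2.cvtColor(r,cv2.COLOR_RGB2HSV).astype(int)
print(blob((h[...,1]<25)&(h[...,2]>130),500,-85))
for r in nets.pinpoint('wrist','drawer_handle')[:1]: print(r['score'],ray(im,r['location'],33))
```

```text
t 12.2167 pos [529.8 -27.8 151.9] x [-0.039 -0.999 -0.   ] y [-0.999  0.039 -0.   ] w 30.998861270064918 F [ 0.2 -1.2  0.2]
{'cen': [532.7, -42.5], 'n': 636.5, 'rect': [528.9, -36.3, 35.7, 80.8, 21.6]}
0.59 [529.30105422 -28.03570033  33.        ]
```

View pics/w6.png

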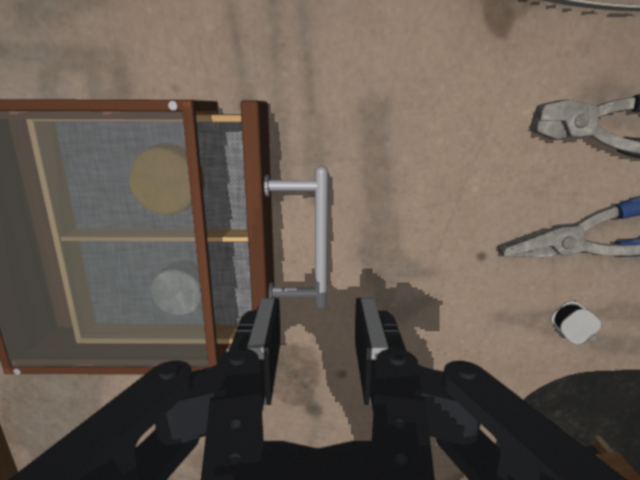

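Handle bar (321,170–305) is centred between and parallel to the fingers. Descend, pinch.

>>> apply_moves([
  {"hand": -0.28, "delta_pos": [0, 0, 40], "yaw": 0},
  {"hand": -0.28, "delta_pos": [0, 0, 75], "yaw": 0},
  {"hand": -0.28, "delta_pos": [0, 0, 98], "yaw": 0},
  {"hand": -0.28, "delta_pos": [0, 0, 112], "yaw": 0},
  {"hand": -0.28, "delta_pos": [0, 0, 112], "yaw": 0},
  {"hand": -0.28, "delta_pos": [0, 0, 112], "yaw": 0},
  {"hand": -0.95, "delta_pos": [0, 0, 112], "yaw": 0},
  {"hand": -0.95, "delta_pos": [0, 0, 112], "yaw": 0},
  {"hand": -0.95, "delta_pos": [0, 0, 112], "yaw": 0},
  {"hand": -0.95, "delta_pos": [0, 0, 112], "yaw": 0},
])

```text
clock: 13.15
position: [530.2, -29.1, 41.5]
ee_rot: [-0.692, 0.721, -0.001, 0.001]
contact_force: [-0.9, -2.8, 3.9]
gripper_width: 5.7
grasp_force: 58.8
```

Run:
```python
from h import *
s=st()
```

```text
t 13.15 pos [530.2 -29.1  41.5] x [-0.041 -0.999 -0.   ] y [-0.999  0.041 -0.002] w 5.659137554710475 F [-0.9 -2.8  3.9]
```

>>> apply_moves([
  {"hand": -0.95, "delta_pos": [0, 12, 0], "yaw": 0},
  {"hand": -0.95, "delta_pos": [0, 24, 0], "yaw": 0},
  {"hand": -0.95, "delta_pos": [0, 36, 0], "yaw": 0},
  {"hand": -0.95, "delta_pos": [0, 48, 0], "yaw": 0},
  {"hand": -0.95, "delta_pos": [0, 60, 0], "yaw": 0},
  {"hand": -0.95, "delta_pos": [0, 70, 0], "yaw": 0},
  {"hand": -0.95, "delta_pos": [0, 74, 0], "yaw": 0},
  {"hand": -0.95, "delta_pos": [0, 74, 0], "yaw": 0},
])

```text
clock: 13.82
position: [455.5, -25.9, 41.4]
ee_rot: [-0.693, 0.721, -0.0, 0.0]
contact_force: [-1.4, -4.5, 7.2]
gripper_width: 5.7
grasp_force: 59.8
```

Run:
```python
from h import *
s=st()
im=imaging.get_image('top'); 
for q,z in dict(drawer_unit=0,tin_grey=12,beeswax=12,drawer_handle=33).items():
  for r in nets.pinpoint('top',q)[:1]: print(q,r['score'],np.round(ray(im,r['location'],z),1))
im=imaging.get_image('scene'); 
for q,z in dict(drawer_unit=0,tin_grey=12,beeswax=12,drawer_handle=33,scale_pan=16).items():
  for r in nets.pinpoint('scene',q)[:1]: print(q,r['score'],np.round(ray(im,r['location'],z),1))
```

```text
t 13.8167 pos [455.5 -25.9  41.4] x [-0.04  -0.999 -0.   ] y [-0.999  0.04  -0.001] w 5.685475257235631 F [-1.4 -4.5  7.2]
drawer_unit 0.89 [663.  -36.7   0. ]
tin_grey 0.74 [559.   17.7  12. ]
beeswax 0.56 [561.2 -65.5  12. ]
drawer_unit 0.64 [672.4 -30.3   0. ]
tin_grey 0.59 [560.5   9.9  12. ]
beeswax 0.69 [544.3 -72.3  12. ]
drawer_handle 0.6 [467.1 -22.   33. ]
scale_pan 0.83 [506.5 340.4  16. ]
```

>>> apply_moves([
  {"hand": -0.95, "delta_pos": [0, 5, 0], "yaw": 0},
  {"hand": -0.95, "delta_pos": [0, 10, 0], "yaw": 0},
  {"hand": -0.95, "delta_pos": [0, 10, 0], "yaw": 0},
])

```text
clock: 14.62
position: [446.2, -25.5, 41.4]
ee_rot: [-0.693, 0.721, -0.001, 0.001]
contact_force: [-1.1, -3.1, 8.8]
gripper_width: 5.5
grasp_force: 59.9
```

>>> apply_moves([
  {"hand": -0.95, "delta_pos": [0, 5, 0], "yaw": 0},
  {"hand": -0.95, "delta_pos": [0, 5, 0], "yaw": 0},
  {"hand": -0.95, "delta_pos": [0, 5, 0], "yaw": 0},
])

```text
clock: 14.87
position: [441.3, -25.3, 41.4]
ee_rot: [-0.693, 0.721, -0.001, 0.0]
contact_force: [-1.4, -4.8, 9.7]
gripper_width: 5.5
grasp_force: 60.0
```

>>> apply_moves([
  {"hand": -0.95, "delta_pos": [0, 4, 0], "yaw": 0},
  {"hand": -0.95, "delta_pos": [0, 4, 0], "yaw": 0},
  {"hand": -0.95, "delta_pos": [0, 4, 0], "yaw": 0},
])

```text
clock: 15.12
position: [438.7, -25.1, 41.4]
ee_rot: [-0.693, 0.721, -0.001, 0.002]
contact_force: [1.9, -7.8, 6.0]
gripper_width: 5.6
grasp_force: 59.8
```

Run:
```python
from h import *
s=st()
im=imaging.get_image('top'); save(im,'top6.png'); 
for q,z in dict(drawer_unit=0,tin_grey=12,beeswax=12,drawer_handle=33).items():
  for r in nets.pinpoint('top',q)[:1]: print(q,r['score'],np.round(ray(im,r['location'],z),1))
cv2.imwrite('pics/r6.png',rect(im,40,400,760,-170,110,2)[:,:,::-1])
```

```text
t 15.1167 pos [438.7 -25.1  41.4] x [-0.04  -0.999 -0.   ] y [-0.999  0.04  -0.004] w 5.577974721973053 F [ 1.9 -7.8  6. ]
drawer_unit 0.66 [666.5 -30.1   0. ]
tin_grey 0.77 [538.9  15.2  12. ]
beeswax 0.93 [536.8 -62.2  12. ]
```

View pics/r6.png

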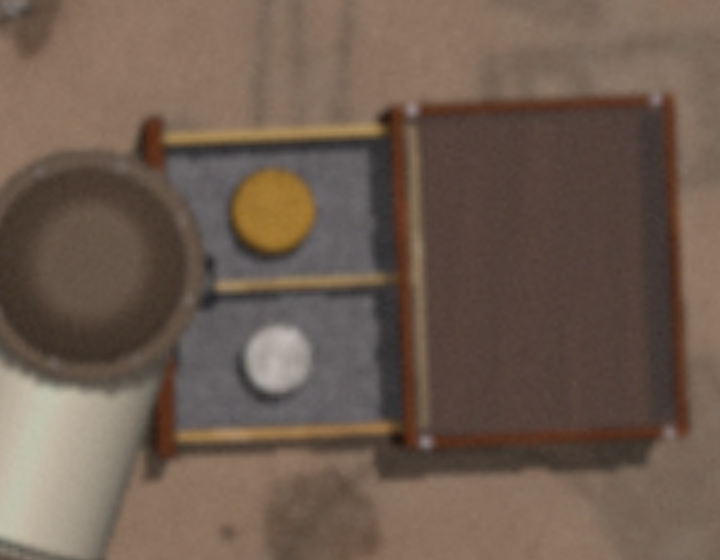

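>>> apply_moves([
  {"hand": -0.28, "delta_pos": [0, 0, 0], "yaw": 0},
  {"hand": -0.28, "delta_pos": [0, 0, 0], "yaw": 0},
  {"hand": -0.28, "delta_pos": [0, 0, 0], "yaw": 0},
  {"hand": -0.28, "delta_pos": [0, 0, -30], "yaw": 0},
  {"hand": -0.28, "delta_pos": [0, 0, -65], "yaw": 0},
  {"hand": 0.18, "delta_pos": [0, 0, -95], "yaw": 0},
  {"hand": 0.18, "delta_pos": [-20, -30, -95], "yaw": 0},
  {"hand": 0.18, "delta_pos": [-42, -65, -95], "yaw": 0},
  {"hand": 0.18, "delta_pos": [-42, -97, -95], "yaw": 0},
  {"hand": 0.18, "delta_pos": [-42, -97, -95], "yaw": 0},
  {"hand": 0.18, "delta_pos": [-42, -97, -95], "yaw": 0},
])

```text
clock: 16.28
position: [536.1, 13.7, 134.3]
ee_rot: [-0.692, 0.722, 0.0, -0.0]
contact_force: [-0.2, -0.1, -0.8]
gripper_width: 50.3
grasp_force: 0.0
```

Run:
```python
from h import *
s=st()
im=imaging.get_image('wrist'); save(im,'w7.png')
for q,z in dict(tin_grey=12,beeswax=12,drawer_handle=33).items():
  for r in nets.pinpoint('wrist',q)[:1]: print(q,r['score'],r['location'],np.round(ray(im,r['location'],z),1))
for r in nets.find_in('wrist','tin_grey')[:1]: print(r['score'],r['location'],np.round(ray(im,r['location'],30),1))
```

```text
t 16.2833 pos [536.1  13.7 134.3] x [-0.041 -0.999 -0.   ] y [-0.999  0.041  0.001] w 50.306673378551444 F [-0.2 -0.1 -0.8]
tin_grey 0.75 [233.9, 317.3] [537.    9.1  12. ]
beeswax 0.61 [113.8, 312.2] [536.9 -64.6  12. ]
drawer_handle 0.67 [181.3, 485.6] [441.  -24.9  33. ]
0.67 [236.8, 317.7] [536.6   5.   30. ]
```

View pics/w7.png

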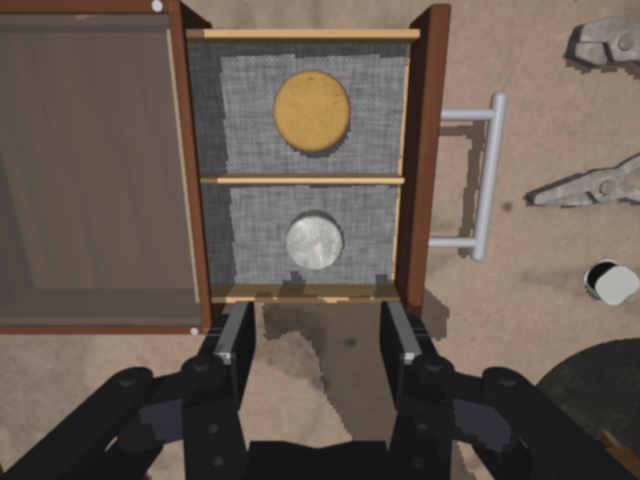

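Tin at px (315,243), tool x/centre near it; refine with the lid's centre.

Run:
```python
from h import *
im=imaging.get_image('wrist')
for p,z in (((242,314.5),33),((269,314),33),((216,314),33),((180,314),30),((290,314),32)): print(p,np.round(ray(im,p,z),1))
```

```text
(242, 314.5) [536.8   6.6  33. ]
(269, 314) [537.9  24.   33. ]
(216, 314) [536.4  -9.3  33. ]
(180, 314) [535.5 -29.8  30. ]
(290, 314) [538.5  38.6  32. ]
```

>>> apply_moves([
  {"hand": 0.18, "delta_pos": [5, -1.6, 30], "yaw": 0},
  {"hand": 0.18, "delta_pos": [5, -1.6, 60], "yaw": 0},
  {"hand": 0.18, "delta_pos": [5, -1.6, 80], "yaw": 0},
  {"hand": 0.18, "delta_pos": [5, -1.6, 92], "yaw": 0},
  {"hand": 0.18, "delta_pos": [5, -1.6, 96], "yaw": 0},
  {"hand": 0.18, "delta_pos": [5, -1.6, 96], "yaw": 0},
  {"hand": 0.18, "delta_pos": [5, -1.6, 96], "yaw": 0},
])

```text
clock: 17.17
position: [537.2, 8.2, 39.9]
ee_rot: [-0.693, 0.721, -0.0, 0.0]
contact_force: [0.7, 1.1, -0.8]
gripper_width: 50.2
grasp_force: 0.0
```

>>> apply_moves([
  {"hand": 0.18, "delta_pos": [0, 0, 3], "yaw": 0},
  {"hand": 0.18, "delta_pos": [0, 0, 3], "yaw": 0},
  {"hand": -0.4, "delta_pos": [0, 0, 3], "yaw": 0},
  {"hand": -0.4, "delta_pos": [0, 0, 3], "yaw": 0},
  {"hand": -0.4, "delta_pos": [0, 0, 3], "yaw": 0},
  {"hand": -0.4, "delta_pos": [0, 0, 3], "yaw": 0},
  {"hand": -0.4, "delta_pos": [0, 0, 3], "yaw": 0},
])

```text
clock: 17.75
position: [537.5, 8.2, 37.1]
ee_rot: [-0.693, 0.721, -0.001, 0.001]
contact_force: [-1.4, -0.2, 5.4]
gripper_width: 31.6
grasp_force: 59.6
```

>>> apply_moves([
  {"hand": -0.4, "delta_pos": [0, 0, -20], "yaw": 0},
  {"hand": -0.4, "delta_pos": [0, 0, -50], "yaw": 0},
  {"hand": -0.4, "delta_pos": [0, 0, -85], "yaw": 0},
  {"hand": -0.4, "delta_pos": [0, 0, -120], "yaw": 0},
  {"hand": -0.4, "delta_pos": [0, 0, -140], "yaw": 0},
  {"hand": -0.4, "delta_pos": [0, 0, -140], "yaw": 0},
])

```text
clock: 18.25
position: [539.4, 8.6, 181.4]
ee_rot: [-0.693, 0.721, -0.003, 0.005]
contact_force: [1.0, 0.5, -0.4]
gripper_width: 31.3
grasp_force: 59.6
```

Run:
```python
from h import *
s=st()
im=imaging.get_image('top')
b=(410,590,270,400);z=16
r=rect(im,z,*b);h=cv2.cvtColor(r,cv2.COLOR_RGB2HSV).astype(int)
print(blob((h[...,1]<60)&(h[...,2]>130),b[0],b[2]), blob(h[...,2]<60,b[0],b[2]))
cv2.imwrite('pics/r8.png',cv2.resize(r,None,fx=1.6,fy=1.6)[:,:,::-1])
for r in nets.pinpoint('top','scale_pan')[:1]: print(r['score'],np.round(ray(im,r['location'],z),1))
```

```text
t 18.25 pos [539.4   8.6 181.4] x [-0.04  -0.999 -0.003] y [-0.999  0.04  -0.01 ] w 31.319411008764202 F [ 1.   0.5 -0.4]
{'cen': [512.2, 311.1], 'n': 11265.75, 'rect': [499.8, 320.2, 100.5, 179.5, 90.0]} {'cen': [443.7, 346.3], 'n': 2125.25, 'rect': [470.7, 343.7, 121.1, 48.6, 11.3]}
```

View pics/r8.png

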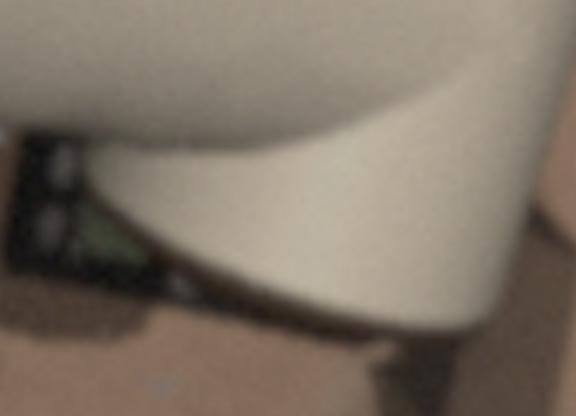

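The arm hides the scale here; use the saved first top picture.

Run:
```python
from h import *
im=imaging.get_image('top'); im=dict(im); im['pixels']=np.ascontiguousarray(cv2.imread('pics/top0.png')[:,:,::-1])
b=(410,590,270,400);z=16
r=rect(im,z,*b);h=cv2.cvtColor(r,cv2.COLOR_RGB2HSV).astype(int)
print(blob((h[...,1]<60)&(h[...,2]>150),b[0],b[2]), blob(h[...,2]<70,b[0],b[2]))
cv2.imwrite('pics/r8.png',cv2.resize(r,None,fx=1.6,fy=1.6)[:,:,::-1])
```

```text
{'cen': [497.4, 335.5], 'n': 3262.0, 'rect': [497.4, 335.5, 54.9, 61.1, 12.2]} {'cen': [490.1, 333.3], 'n': 5025.0, 'rect': [487.3, 340.4, 148.5, 97.0, 12.3]}
```

View pics/r8.png

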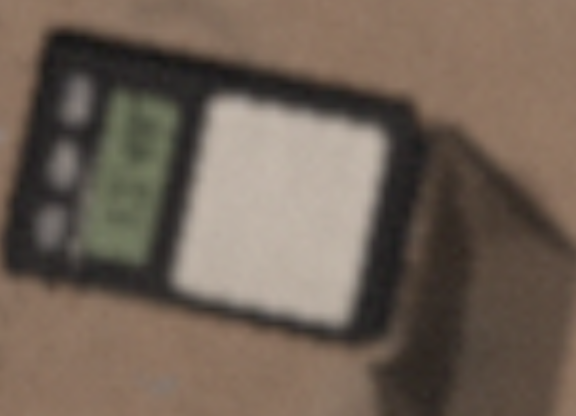

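Pan centre (497,335), yaw ≈12°. Move above.

>>> apply_moves([
  {"hand": -0.4, "delta_pos": [-30, 5, -10], "yaw": 0.11},
  {"hand": -0.4, "delta_pos": [-60, 10, -10], "yaw": 0.22},
  {"hand": -0.4, "delta_pos": [-90, 15, -10], "yaw": 0.34},
  {"hand": -0.4, "delta_pos": [-120, 20, -10], "yaw": 0.46},
  {"hand": -0.4, "delta_pos": [-150, 25, -10], "yaw": 0.58},
  {"hand": -0.4, "delta_pos": [-180, 30, -10], "yaw": 0.7},
  {"hand": -0.4, "delta_pos": [-210, 35, -10], "yaw": 0.82},
  {"hand": -0.4, "delta_pos": [-240, 40, -10], "yaw": 0.94},
  {"hand": -0.4, "delta_pos": [-270, 45, -10], "yaw": 1.06},
  {"hand": -0.4, "delta_pos": [-300, 50, -10], "yaw": 1.18},
  {"hand": -0.4, "delta_pos": [-325, 54, -10], "yaw": 1.3},
  {"hand": -0.4, "delta_pos": [-325, 54, -10], "yaw": 1.321},
])

```text
clock: 19.4
position: [495.1, 338.5, 183.3]
ee_rot: [-0.104, 0.995, -0.001, -0.001]
contact_force: [0.5, -0.6, -0.3]
gripper_width: 31.5
grasp_force: 59.6
```

Run:
```python
from h import *
s=st(); print(np.round(s['joints'],2))
im=imaging.get_image('wrist'); save(im,'w9.png')
for r in nets.pinpoint('wrist','scale_pan')[:1]: print(r['score'],np.round(ray(im,r['location'],16),1))
```

```text
t 19.4 pos [495.1 338.5 183.3] x [-0.978 -0.207  0.002] y [-0.207  0.978 -0.001] w 31.54374930214629 F [ 0.5 -0.6 -0.3]
[ 0.87  0.4  -0.16 -0.   -1.01 -2.23]
```

View pics/w9.png

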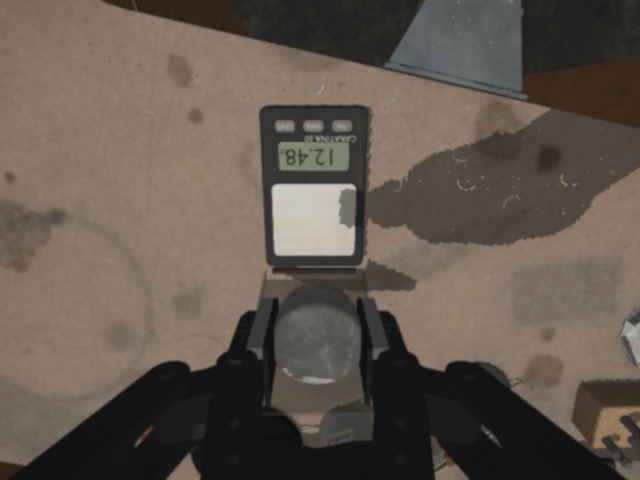

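Pan spans px (272–356, 184–257); tin held upright between the fingers.

Run:
```python
from h import *
im=imaging.get_image('wrist'); 
c=np.mean([ray(im,p,16) for p in ((184,272),(184,356),(257,273),(256,356))],0);print(c)
d=c-np.array([495.1,338.5,16]); x=np.array([-.978,-.207]);y=np.array([-.207,.978]);print(d[:2]@x,d[:2]@y)
```

```text
[496.79412107 332.09626108  16.        ]
-0.3312764501695038 -6.613539721736551
```

>>> apply_moves([
  {"hand": -0.4, "delta_pos": [-1, -5, 20], "yaw": 0},
  {"hand": -0.4, "delta_pos": [-1, -5, 50], "yaw": 0},
  {"hand": -0.4, "delta_pos": [-1, -5, 80], "yaw": 0},
  {"hand": -0.4, "delta_pos": [-1, -5, 105], "yaw": 0},
  {"hand": -0.4, "delta_pos": [-1, -5, 123], "yaw": 0},
  {"hand": -0.4, "delta_pos": [-1, -5, 132], "yaw": 0},
  {"hand": -0.4, "delta_pos": [-1, -5, 132], "yaw": 0},
  {"hand": -0.4, "delta_pos": [-1, -5, 132], "yaw": 0},
])

```text
clock: 20.22
position: [498.6, 329.7, 54.2]
ee_rot: [-0.104, 0.995, -0.0, -0.0]
contact_force: [0.3, 0.2, -0.7]
gripper_width: 31.0
grasp_force: 59.6
```

>>> apply_moves([
  {"hand": -0.4, "delta_pos": [0.8, 4, 5], "yaw": 0},
  {"hand": -0.4, "delta_pos": [0.8, 4, 9], "yaw": 0},
  {"hand": -0.4, "delta_pos": [0.8, 4, 12], "yaw": 0},
  {"hand": -0.4, "delta_pos": [0.8, 4, 12], "yaw": 0},
  {"hand": -0.4, "delta_pos": [0.8, 4, 12], "yaw": 0},
])

```text
clock: 20.63
position: [496.5, 334.2, 42.3]
ee_rot: [-0.104, 0.995, 0.0, 0.0]
contact_force: [0.0, 0.3, -0.1]
gripper_width: 31.6
grasp_force: 59.6
```

>>> apply_moves([
  {"hand": -0.4, "delta_pos": [0, 0, 1.5], "yaw": 0},
  {"hand": -0.4, "delta_pos": [0, 0, 1.5], "yaw": 0},
  {"hand": -0.4, "delta_pos": [0, 0, 1.5], "yaw": 0},
])

```text
clock: 20.88
position: [496.8, 334.4, 41.2]
ee_rot: [-0.104, 0.995, 0.0, 0.0]
contact_force: [-0.8, 0.2, 2.8]
gripper_width: 31.4
grasp_force: 59.9
```

>>> apply_moves([
  {"hand": 0.1, "delta_pos": [0, 0, 0], "yaw": 0},
  {"hand": 0.1, "delta_pos": [0, 0, 0], "yaw": 0},
  {"hand": 0.1, "delta_pos": [0, 0, 0], "yaw": 0},
  {"hand": 0.1, "delta_pos": [0, 0, 0], "yaw": 0},
  {"hand": 0.1, "delta_pos": [0, 0, -20], "yaw": 0},
  {"hand": 0.1, "delta_pos": [0, 0, -55], "yaw": 0},
  {"hand": 0.1, "delta_pos": [0, 0, -95], "yaw": 0},
  {"hand": 0.1, "delta_pos": [0, 0, -135], "yaw": 0},
  {"hand": 0.1, "delta_pos": [0, 0, -135], "yaw": 0},
])

```text
clock: 21.63
position: [500.3, 337.1, 185.0]
ee_rot: [-0.105, 0.994, 0.005, 0.007]
contact_force: [0.4, 0.1, 1.3]
gripper_width: 46.9
grasp_force: 0.0
```

Run:
```python
from h import *
s=st()
im=imaging.get_image('wrist'); save(im,'w10.png')
for q,z in(('tin_grey',16),('scale_pan',16)):
  for r in nets.pinpoint('wrist',q)[:1]: print(q,r['score'],r['location'],np.round(ray(im,r['location'],z),1))
```

```text
t 21.6333 pos [500.3 337.1 185. ] x [-0.978 -0.209 -0.015] y [-0.209  0.978  0.008] w 46.90480157516268 F [0.4 0.1 1.3]
tin_grey 0.87 [212.9, 316.3] [498.5 336.7  16. ]
```

View pics/w10.png

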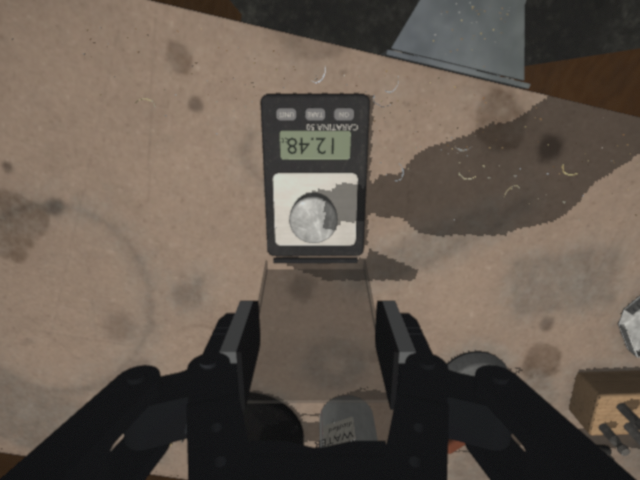

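Tin lid at (314,218), centred on the pan (315,210). Picture budget spent; continuing by numbers. Back to the handle.

>>> apply_moves([
  {"hand": -0.28, "delta_pos": [10, -26, 0], "yaw": -0.11},
  {"hand": -0.28, "delta_pos": [21, -55, 0], "yaw": -0.22},
  {"hand": -0.28, "delta_pos": [33, -85, 0], "yaw": -0.34},
  {"hand": -0.28, "delta_pos": [45, -115, 0], "yaw": -0.46},
  {"hand": -0.28, "delta_pos": [57, -146, 0], "yaw": -0.58},
  {"hand": -0.28, "delta_pos": [69, -177, 0], "yaw": -0.7},
  {"hand": -0.28, "delta_pos": [81, -208, 0], "yaw": -0.82},
  {"hand": -0.28, "delta_pos": [94, -240, 5], "yaw": -0.94},
  {"hand": -0.28, "delta_pos": [107, -274, 10], "yaw": -1.06},
  {"hand": -0.28, "delta_pos": [120, -307, 15], "yaw": -1.18},
  {"hand": -0.28, "delta_pos": [133, -340, 20], "yaw": -1.3},
  {"hand": -0.28, "delta_pos": [133, -340, 20], "yaw": -1.321},
])

```text
clock: 22.78
position: [433.2, -30.0, 153.0]
ee_rot: [-0.692, 0.722, 0.002, -0.003]
contact_force: [-0.3, 0.3, -0.4]
gripper_width: 30.6
grasp_force: 0.0
```

>>> apply_moves([
  {"hand": -0.28, "delta_pos": [0, 0, 0], "yaw": 0},
])

```text
clock: 22.87
position: [434.9, -28.2, 153.8]
ee_rot: [-0.691, 0.723, 0.001, -0.002]
contact_force: [0.4, -0.3, 1.0]
gripper_width: 30.9
grasp_force: 0.0
```

Run:
```python
from h import *
s=st()
im=imaging.get_image('wrist')
for r in nets.pinpoint('wrist','drawer_handle')[:1]: print(r['score'],r['location'],np.round(ray(im,r['location'],33),1))
for n in ('w10.png',):
    pass
im=imaging.get_image('top')
for q,z in(('tin_grey',16),('beeswax',12),('drawer_handle',33)):
  for r in nets.pinpoint('top',q)[:1]: print(q,r['score'],r['location'],np.round(ray(im,r['location'],z),1))
```

```text
t 22.8667 pos [434.9 -28.2 153.8] x [-0.044 -0.999  0.001] y [-0.999  0.044  0.005] w 30.864084009768394 F [ 0.4 -0.3  1. ]
0.8 [250.2, 308.0] [441.9 -22.6  33. ]
tin_grey 0.83 [280.5, 158.6] [504.2 346.3  16. ]
beeswax 0.61 [259.8, 348.7] [536.7 -58.8  12. ]
drawer_handle 0.52 [271.9, 438.5] [ 503.7 -243.8   33. ]
```

>>> apply_moves([
  {"hand": -0.28, "delta_pos": [-3, -3, 35], "yaw": 0},
  {"hand": -0.28, "delta_pos": [-3, -3, 65], "yaw": 0},
  {"hand": -0.28, "delta_pos": [-3, -3, 70], "yaw": 0},
  {"hand": -0.28, "delta_pos": [-3, -3, 70], "yaw": 0},
])

```text
clock: 23.5
position: [438.9, -23.1, 84.2]
ee_rot: [-0.693, 0.721, 0.001, -0.002]
contact_force: [0.5, -0.4, 0.7]
gripper_width: 30.5
grasp_force: 0.0
```

>>> apply_moves([
  {"hand": -0.28, "delta_pos": [1, 0, 25], "yaw": 0},
  {"hand": -0.28, "delta_pos": [1, 0, 42], "yaw": 0},
  {"hand": -0.28, "delta_pos": [1, 0, 42], "yaw": 0},
  {"hand": -0.28, "delta_pos": [1, 0, 42], "yaw": 0},
  {"hand": -0.95, "delta_pos": [1, 0, 42], "yaw": 0},
  {"hand": -0.95, "delta_pos": [1, 0, 42], "yaw": 0},
  {"hand": -0.95, "delta_pos": [1, 0, 42], "yaw": 0},
  {"hand": -0.95, "delta_pos": [1, 0, 42], "yaw": 0},
])

```text
clock: 24.17
position: [441.2, -23.9, 45.3]
ee_rot: [-0.693, 0.721, -0.001, 0.001]
contact_force: [-0.9, 0.9, 6.9]
gripper_width: 5.4
grasp_force: 58.8
```

>>> apply_moves([
  {"hand": -0.95, "delta_pos": [0, -6, 0], "yaw": 0},
  {"hand": -0.95, "delta_pos": [0, -16, 0], "yaw": 0},
  {"hand": -0.95, "delta_pos": [0, -26, 0], "yaw": 0},
  {"hand": -0.95, "delta_pos": [0, -36, 0], "yaw": 0},
  {"hand": -0.95, "delta_pos": [0, -46, 0], "yaw": 0},
  {"hand": -0.95, "delta_pos": [0, -56, 0], "yaw": 0},
  {"hand": -0.95, "delta_pos": [0, -66, 0], "yaw": 0},
  {"hand": -0.95, "delta_pos": [0, -76, 0], "yaw": 0},
  {"hand": -0.95, "delta_pos": [0, -86, 0], "yaw": 0},
  {"hand": -0.95, "delta_pos": [0, -94, 0], "yaw": 0},
  {"hand": -0.95, "delta_pos": [0, -99, 0], "yaw": 0},
  {"hand": -0.95, "delta_pos": [0, -102, 0], "yaw": 0},
])

```text
clock: 25.17
position: [543.5, -28.2, 45.3]
ee_rot: [-0.693, 0.721, -0.001, 0.001]
contact_force: [-1.7, 1.4, 6.8]
gripper_width: 5.4
grasp_force: 58.9
```

>>> apply_moves([
  {"hand": -0.95, "delta_pos": [0, -3, 0], "yaw": 0},
  {"hand": -0.95, "delta_pos": [0, -5, 0], "yaw": 0},
  {"hand": -0.95, "delta_pos": [0, -5, 0], "yaw": 0},
  {"hand": -0.95, "delta_pos": [0, -5, 0], "yaw": 0},
])

```text
clock: 25.5
position: [548.5, -28.4, 45.3]
ee_rot: [-0.693, 0.721, -0.001, 0.002]
contact_force: [0.2, 0.8, 6.0]
gripper_width: 5.7
grasp_force: 58.9
```

>>> apply_moves([
  {"hand": -0.95, "delta_pos": [0, -2, 0], "yaw": 0},
  {"hand": -0.95, "delta_pos": [0, -4, 0], "yaw": 0},
  {"hand": -0.95, "delta_pos": [0, -4, 0], "yaw": 0},
  {"hand": -0.95, "delta_pos": [0, -4, 0], "yaw": 0},
])

```text
clock: 25.83
position: [550.8, -28.5, 45.3]
ee_rot: [-0.693, 0.721, -0.0, 0.0]
contact_force: [-2.5, 2.0, 8.7]
gripper_width: 5.3
grasp_force: 59.3
```

>>> apply_moves([
  {"hand": -0.95, "delta_pos": [0, -2, 0], "yaw": 0},
  {"hand": -0.95, "delta_pos": [0, -4, 0], "yaw": 0},
  {"hand": -0.95, "delta_pos": [0, -4, 0], "yaw": 0},
])

```text
clock: 26.08
position: [551.1, -28.6, 45.2]
ee_rot: [-0.692, 0.722, 0.003, -0.003]
contact_force: [-12.4, 6.5, 17.3]
gripper_width: 5.4
grasp_force: 60.2
```

>>> apply_moves([
  {"hand": -0.95, "delta_pos": [0, 4, 0], "yaw": 0},
  {"hand": -0.28, "delta_pos": [0, 4, 0], "yaw": 0},
  {"hand": -0.28, "delta_pos": [0, 4, 0], "yaw": 0},
  {"hand": -0.28, "delta_pos": [0, 4, 0], "yaw": 0},
  {"hand": -0.28, "delta_pos": [0, 4, -25], "yaw": 0},
  {"hand": -0.28, "delta_pos": [0, 4, -65], "yaw": 0},
  {"hand": -0.28, "delta_pos": [0, 4, -105], "yaw": 0},
  {"hand": -0.28, "delta_pos": [0, 4, -105], "yaw": 0},
])

```text
clock: 26.75
position: [556.0, -28.5, 156.6]
ee_rot: [-0.693, 0.721, -0.005, 0.006]
contact_force: [1.3, -0.5, 0.3]
gripper_width: 30.9
grasp_force: 0.0
```

>>> apply_moves([
  {"hand": 0.5, "delta_pos": [225, 32, 0], "yaw": 0.152},
  {"hand": 0.5, "delta_pos": [225, 32, 0], "yaw": 0.152},
  {"hand": 0.5, "delta_pos": [225, 32, 0], "yaw": 0.152},
  {"hand": 0.5, "delta_pos": [225, 32, 0], "yaw": 0.152},
  {"hand": 0.5, "delta_pos": [225, 32, 0], "yaw": 0.152},
  {"hand": 0.5, "delta_pos": [225, 32, 0], "yaw": 0.152},
  {"hand": 0.5, "delta_pos": [225, 32, 0], "yaw": 0.152},
  {"hand": 0.5, "delta_pos": [225, 32, 0], "yaw": 0.152},
  {"hand": 0.5, "delta_pos": [225, 32, 0], "yaw": 0.152},
])

```text
clock: 27.5
position: [509.7, -252.0, 148.2]
ee_rot: [-0.636, 0.772, 0.0, -0.0]
contact_force: [0.7, 0.4, -0.4]
gripper_width: 64.0
grasp_force: 0.0
```

Run:
```python
from h import *
s=st()
im=imaging.get_image('wrist')
b=(430,570,-320,-180); r=rect(im,59,*b); h=cv2.cvtColor(r,cv2.COLOR_RGB2HSV).astype(int);h,sa,v=h[...,0],h[...,1],h[...,2]
print(blob((h>60)&(h<95)&(sa>80),b[0],b[2]))
```

```text
t 27.5 pos [ 509.7 -252.   148.2] x [-0.192 -0.981 -0.   ] y [-0.981  0.192  0.001] w 63.9528776947539 F [ 0.7  0.4 -0.4]
{'cen': [508.3, -250.4], 'n': 1566.0, 'rect': [508.3, -250.2, 45.3, 44.5, 45.0]}
```

>>> apply_moves([
  {"hand": 0.5, "delta_pos": [-0.8, 2.5, 35], "yaw": 0},
  {"hand": 0.5, "delta_pos": [-0.8, 2.5, 70], "yaw": 0},
  {"hand": 0.5, "delta_pos": [-0.8, 2.5, 95], "yaw": 0},
  {"hand": 0.5, "delta_pos": [-0.8, 2.5, 104], "yaw": 0},
  {"hand": 0.5, "delta_pos": [-0.8, 2.5, 104], "yaw": 0},
  {"hand": 0.5, "delta_pos": [-0.8, 2.5, 104], "yaw": 0},
  {"hand": -0.1, "delta_pos": [-0.8, 2.5, 104], "yaw": 0},
  {"hand": -0.1, "delta_pos": [-0.8, 2.5, 104], "yaw": 0},
  {"hand": -0.1, "delta_pos": [-0.8, 2.5, 104], "yaw": 0},
  {"hand": -0.1, "delta_pos": [-0.8, 2.5, 104], "yaw": 0},
  {"hand": -0.1, "delta_pos": [-0.8, 2.5, 104], "yaw": 0},
])

```text
clock: 28.47
position: [509.0, -251.2, 47.1]
ee_rot: [-0.636, 0.772, -0.002, 0.001]
contact_force: [-1.4, 2.9, 7.5]
gripper_width: 44.5
grasp_force: 61.4
```

Run:
```python
from h import *
s=st()
x=R.from_quat(s['ee_rot']).as_matrix()
d=np.array([463.5,19.8,0])-s['position']; d[2]=0; print(d@x, np.degrees(np.arctan2(x[1,0],x[0,0])))
```

```text
t 28.4667 pos [ 509.  -251.2   47.1] x [-0.191 -0.982  0.   ] y [-0.982  0.191 -0.005] w 44.50708260570236 F [-1.4  2.9  7.5]
[-257.28581913   96.42413475   -0.48536483] -101.01767875331804
```

>>> apply_moves([
  {"hand": -0.1, "delta_pos": [0, 0, -30], "yaw": 0},
  {"hand": -0.1, "delta_pos": [0, 0, -65], "yaw": 0},
  {"hand": -0.1, "delta_pos": [-15, 5, -95], "yaw": 0},
  {"hand": -0.1, "delta_pos": [-45, 17, -100], "yaw": -0.04},
  {"hand": -0.1, "delta_pos": [-80, 30, -100], "yaw": -0.08},
  {"hand": -0.1, "delta_pos": [-115, 43, -100], "yaw": -0.12},
  {"hand": -0.1, "delta_pos": [-150, 56, -100], "yaw": -0.16},
  {"hand": -0.1, "delta_pos": [-185, 69, -100], "yaw": -0.192},
  {"hand": -0.1, "delta_pos": [-220, 82, -100], "yaw": -0.192},
  {"hand": -0.1, "delta_pos": [-245, 92, -100], "yaw": -0.192},
  {"hand": -0.1, "delta_pos": [-257, 96.5, -100], "yaw": -0.192},
  {"hand": -0.1, "delta_pos": [-257, 96.5, -100], "yaw": -0.192},
])

```text
clock: 29.47
position: [461.9, 22.0, 145.6]
ee_rot: [0.708, -0.706, 0.0, -0.001]
contact_force: [-0.3, -0.5, -1.3]
gripper_width: 44.5
grasp_force: 61.8
```

>>> apply_moves([
  {"hand": -0.1, "delta_pos": [0, 0, 35], "yaw": 0},
  {"hand": -0.1, "delta_pos": [0, 0, 70], "yaw": 0},
  {"hand": -0.1, "delta_pos": [0, 0, 90], "yaw": 0},
  {"hand": -0.1, "delta_pos": [0, 0, 90], "yaw": 0},
  {"hand": -0.1, "delta_pos": [0, 0, 90], "yaw": 0},
  {"hand": -0.1, "delta_pos": [0, 0, 90], "yaw": 0},
])

```text
clock: 29.97
position: [463.3, 19.6, 56.0]
ee_rot: [-0.707, 0.708, -0.001, 0.001]
contact_force: [-0.4, 0.1, -0.9]
gripper_width: 44.6
grasp_force: 61.8
```

Good position; down to TCP ≈40.

>>> apply_moves([
  {"hand": -0.1, "delta_pos": [0, 0, 8], "yaw": 0},
  {"hand": -0.1, "delta_pos": [0, 0, 14], "yaw": 0},
  {"hand": -0.1, "delta_pos": [0, 0, 17], "yaw": 0},
  {"hand": -0.1, "delta_pos": [0, 0, 17], "yaw": 0},
  {"hand": -0.1, "delta_pos": [0, 0, 17], "yaw": 0},
])

```text
clock: 30.38
position: [462.9, 20.0, 40.0]
ee_rot: [0.707, -0.707, 0.001, -0.001]
contact_force: [-3.6, 1.0, 17.5]
gripper_width: 44.6
grasp_force: 63.7
```

>>> apply_moves([
  {"hand": -0.1, "delta_pos": [0, 0, -1.5], "yaw": 0},
  {"hand": 0.5, "delta_pos": [0, 0, -1.5], "yaw": 0},
  {"hand": 0.5, "delta_pos": [0, 0, -1.5], "yaw": 0},
  {"hand": 0.5, "delta_pos": [0, 0, -1.5], "yaw": 0},
  {"hand": 0.5, "delta_pos": [0, 0, -30], "yaw": 0},
  {"hand": 0.5, "delta_pos": [0, 0, -70], "yaw": 0},
  {"hand": 0.5, "delta_pos": [0, 0, -105], "yaw": 0},
  {"hand": 0.5, "delta_pos": [0, 0, -105], "yaw": 0},
])

```text
clock: 31.05
position: [466.2, 20.9, 148.9]
ee_rot: [0.707, -0.707, 0.003, -0.006]
contact_force: [0.8, 0.3, -0.1]
gripper_width: 63.9
grasp_force: 0.0
```

Run:
```python
from h import *
s=st()
im=imaging.get_image('wrist'); save(im,'w11.png')
b=(400,520,-50,90); r=rect(im,52,*b); h=cv2.cvtColor(r,cv2.COLOR_RGB2HSV).astype(int);h,sa,v=h[...,0],h[...,1],h[...,2]
print(blob((h>60)&(h<95)&(sa>80),b[0],b[2]))
```

```text
t 31.05 pos [466.2  20.9 148.9] x [ 0.001 -1.    -0.003] y [-1.    -0.001 -0.013] w 63.92525078121938 F [ 0.8  0.3 -0.1]
{'cen': [463.9, 20.4], 'n': 1541.75, 'rect': [464.0, 20.5, 46.0, 43.0, 90.0]}
```

>>> apply_moves([
  {"hand": 0.5, "delta_pos": [354, -30, 0], "yaw": 0.192},
  {"hand": 0.5, "delta_pos": [354, -30, 0], "yaw": 0.192},
  {"hand": 0.5, "delta_pos": [354, -30, 0], "yaw": 0.192},
  {"hand": 0.5, "delta_pos": [354, -30, 0], "yaw": 0.192},
  {"hand": 0.5, "delta_pos": [354, -30, 0], "yaw": 0.192},
  {"hand": 0.5, "delta_pos": [354, -30, 0], "yaw": 0.192},
  {"hand": 0.5, "delta_pos": [354, -30, 0], "yaw": 0.192},
  {"hand": 0.5, "delta_pos": [354, -30, 0], "yaw": 0.192},
  {"hand": 0.5, "delta_pos": [354, -30, 0], "yaw": 0.192},
  {"hand": 0.5, "delta_pos": [354, -30, 0], "yaw": 0.192},
  {"hand": 0.5, "delta_pos": [354, -30, 0], "yaw": 0.192},
  {"hand": 0.5, "delta_pos": [354, -30, 0], "yaw": 0.192},
])

```text
clock: 32.1
position: [490.8, -333.6, 141.2]
ee_rot: [-0.636, 0.772, 0.001, -0.001]
contact_force: [0.0, 0.0, 0.3]
gripper_width: 63.8
grasp_force: 0.0
```

Run:
```python
from h import *
s=st()
im=imaging.get_image('wrist')
b=(430,570,-400,-280); r=rect(im,47,*b); h=cv2.cvtColor(r,cv2.COLOR_RGB2HSV).astype(int);h,sa,v=h[...,0],h[...,1],h[...,2]
print(blob((h>20)&(h<35)&(sa>60)&(v>140),b[0],b[2]))
for r in nets.pinpoint('wrist','dapping_block')[:1]: print(r['score'],ray(im,r['location'],7))
```

```text
t 32.1 pos [ 490.8 -333.6  141.2] x [-0.192 -0.981 -0.001] y [-0.981  0.192  0.003] w 63.783944266083246 F [0.  0.  0.3]
{'cen': [490.1, -336.9], 'n': 696.25, 'rect': [493.3, -334.7, 38.4, 38.8, 78.9]}
0.72 [ 490.54617349 -337.58785727    7.        ]
```

>>> apply_moves([
  {"hand": 0.5, "delta_pos": [0, -1.7, 35], "yaw": 0},
  {"hand": 0.5, "delta_pos": [0, -1.7, 70], "yaw": 0},
  {"hand": 0.5, "delta_pos": [0, -1.7, 92], "yaw": 0},
  {"hand": 0.5, "delta_pos": [0, -1.7, 100], "yaw": 0},
  {"hand": 0.5, "delta_pos": [0, -1.7, 100], "yaw": 0},
  {"hand": 0.5, "delta_pos": [0, -1.7, 100], "yaw": 0},
  {"hand": -0.3, "delta_pos": [0, -1.7, 100], "yaw": 0},
  {"hand": -0.3, "delta_pos": [0, -1.7, 100], "yaw": 0},
  {"hand": -0.3, "delta_pos": [0, -1.7, 100], "yaw": 0},
  {"hand": -0.3, "delta_pos": [0, -1.7, 100], "yaw": 0},
  {"hand": -0.3, "delta_pos": [0, -1.7, 100], "yaw": 0},
  {"hand": -0.3, "delta_pos": [0, -1.7, 100], "yaw": 0},
])

```text
clock: 33.2
position: [493.8, -334.8, 44.8]
ee_rot: [-0.636, 0.772, -0.001, 0.0]
contact_force: [-1.1, 2.0, 6.6]
gripper_width: 38.9
grasp_force: 63.7
```

Run:
```python
from h import *
s=st()
x=R.from_quat(s['ee_rot']).as_matrix()
d=np.array([450.8,-74.9,0])-s['position']; d[2]=0; print(d@x, np.degrees(np.arctan2(x[1,0],x[0,0])))
```

```text
t 33.2 pos [ 493.8 -334.8   44.8] x [-0.191 -0.982  0.   ] y [-0.982  0.191 -0.002] w 38.89118200872002 F [-1.1  2.   6.6]
[-246.857605     91.9677466    -0.30481429] -101.03559582639006
```

>>> apply_moves([
  {"hand": -0.3, "delta_pos": [0, 0, -30], "yaw": 0},
  {"hand": -0.3, "delta_pos": [0, 0, -65], "yaw": 0},
  {"hand": -0.3, "delta_pos": [-15, 5, -95], "yaw": 0},
  {"hand": -0.3, "delta_pos": [-45, 17, -100], "yaw": -0.04},
  {"hand": -0.3, "delta_pos": [-80, 30, -100], "yaw": -0.08},
  {"hand": -0.3, "delta_pos": [-115, 43, -100], "yaw": -0.12},
  {"hand": -0.3, "delta_pos": [-150, 56, -100], "yaw": -0.153},
  {"hand": -0.3, "delta_pos": [-185, 69, -100], "yaw": -0.153},
  {"hand": -0.3, "delta_pos": [-220, 82, -100], "yaw": -0.153},
  {"hand": -0.3, "delta_pos": [-240, 89, -100], "yaw": -0.153},
  {"hand": -0.3, "delta_pos": [-246.7, 92, -100], "yaw": -0.153},
  {"hand": -0.3, "delta_pos": [-246.7, 92, -100], "yaw": -0.153},
])

```text
clock: 34.2
position: [449.5, -73.5, 142.6]
ee_rot: [-0.694, 0.72, 0.0, 0.0]
contact_force: [-0.4, -0.2, -5.7]
gripper_width: 38.9
grasp_force: 63.1
```

>>> apply_moves([
  {"hand": -0.3, "delta_pos": [0, 0, 35], "yaw": 0},
  {"hand": -0.3, "delta_pos": [0, 0, 70], "yaw": 0},
  {"hand": -0.3, "delta_pos": [0, 0, 90], "yaw": 0},
  {"hand": -0.3, "delta_pos": [0, 0, 90], "yaw": 0},
  {"hand": -0.3, "delta_pos": [0, 0, 90], "yaw": 0},
  {"hand": -0.3, "delta_pos": [0, 0, 90], "yaw": 0},
])

```text
clock: 34.7
position: [451.8, -75.4, 53.7]
ee_rot: [-0.693, 0.721, -0.001, 0.001]
contact_force: [0.9, -0.9, -5.9]
gripper_width: 39.3
grasp_force: 63.1
```

Run:
```python
from h import *
s=st()
```

```text
t 34.7 pos [451.8 -75.4  53.7] x [-0.04  -0.999 -0.   ] y [-0.999  0.04  -0.003] w 39.258434160080554 F [ 0.9 -0.9 -5.9]
```

>>> apply_moves([
  {"hand": -0.3, "delta_pos": [0, 0.5, 8], "yaw": 0},
  {"hand": -0.3, "delta_pos": [0, 0.5, 13], "yaw": 0},
  {"hand": -0.3, "delta_pos": [0, 0.5, 16], "yaw": 0},
  {"hand": -0.3, "delta_pos": [0, 0.5, 16], "yaw": 0},
  {"hand": -0.3, "delta_pos": [0, 0.5, 16], "yaw": 0},
])

```text
clock: 35.12
position: [450.2, -74.9, 38.0]
ee_rot: [-0.693, 0.721, -0.0, 0.0]
contact_force: [-3.1, 0.3, 6.1]
gripper_width: 39.2
grasp_force: 64.6
```

Contact. Release, rise, and check everything.

>>> apply_moves([
  {"hand": 0.5, "delta_pos": [0, 0, 0], "yaw": 0},
  {"hand": 0.5, "delta_pos": [0, 0, 0], "yaw": 0},
  {"hand": 0.5, "delta_pos": [0, 0, 0], "yaw": 0},
  {"hand": 0.5, "delta_pos": [0, 0, -5], "yaw": 0},
  {"hand": 0.5, "delta_pos": [0, 0, -40], "yaw": 0},
  {"hand": 0.5, "delta_pos": [0, 0, -80], "yaw": 0},
  {"hand": 0.5, "delta_pos": [0, 0, -120], "yaw": 0},
  {"hand": 0.5, "delta_pos": [0, 0, -160], "yaw": 0},
  {"hand": 0.5, "delta_pos": [0, 0, -200], "yaw": 0},
  {"hand": 0.5, "delta_pos": [-58, -12.8, -288], "yaw": -0.04},
  {"hand": 0.5, "delta_pos": [-58, -12.8, -288], "yaw": -0.04},
  {"hand": 0.5, "delta_pos": [-58, -12.8, -288], "yaw": -0.04},
])

```text
clock: 36.12
position: [466.3, -16.3, 330.0]
ee_rot: [0.707, -0.707, 0.003, -0.003]
contact_force: [0.7, -0.2, -0.3]
gripper_width: 63.7
grasp_force: 0.0
```

>>> apply_moves([
  {"hand": 0.5, "delta_pos": [0, 0, 0], "yaw": 0},
  {"hand": 0.5, "delta_pos": [0, 0, 0], "yaw": 0},
  {"hand": 0.5, "delta_pos": [0, 0, 0], "yaw": 0},
  {"hand": 0.5, "delta_pos": [0, 0, 0], "yaw": 0},
])

```text
clock: 36.45
position: [464.1, -17.9, 323.3]
ee_rot: [-0.707, 0.707, 0.001, -0.001]
contact_force: [0.5, 0.3, -0.2]
gripper_width: 63.7
grasp_force: 0.0
```

Run:
```python
from h import *
s=st()
im=imaging.get_image('wrist')
def B(n,f,z,*b):
    h=cv2.cvtColor(rect(im,z,*b),cv2.COLOR_RGB2HSV).astype(int); print(n,blob(f(h[...,0],h[...,1],h[...,2]),b[0],b[2]))
B('jar',lambda h,s,v:(h>60)&(h<95)&(s>80),52,410,500,-15,75)
B('cube',lambda h,s,v:(h>20)&(h<35)&(s>60)&(v>140),40,410,495,-120,-30)
for q,z in dict(tin_grey=16,beeswax=12,drawer_unit=0,drawer_handle=33,scale_pan=16).items():
    for c in ('wrist','scene','top'):
        im=imaging.get_image(c)
        for r in nets.pinpoint(c,q)[:1]: print(c,q,round(r['score'],2),np.round(r['location']),np.round(ray(im,r['location'],z),1))
```

```text
t 36.45 pos [464.1 -17.9 323.3] x [-0.001 -1.     0.001] y [-1.     0.001  0.003] w 63.678498525625876 F [ 0.5  0.3 -0.2]
jar {'cen': [463.9, 20.9], 'n': 1487.25, 'rect': [463.8, 20.8, 43.5, 42.5, 90.0]}
cube {'cen': [449.6, -76.0], 'n': 982.5, 'rect': [451.2, -74.6, 39.4, 39.1, 87.6]}
wrist tin_grey 0.74 [439. 296.] [494.7 336.7  16. ]
top tin_grey 0.73 [279. 162.] [507.4 340.   16. ]
top beeswax 0.57 [280. 162.] [506.2 339.9  12. ]
wrist drawer_unit 0.97 [166. 144.] [661.  -35.4   0. ]
scene drawer_unit 0.73 [255. 363.] [673.5 -30.4   0. ]
top drawer_unit 0.94 [204. 334.] [661.1 -32.9   0. ]
wrist drawer_handle 0.87 [176. 232.] [555.  -29.7  33. ]
scene drawer_handle 0.61 [265. 330.] [562.4 -22.2  33. ]
wrist scale_pan 0.98 [439. 296.] [495.8 339.4  16. ]
top scale_pan 0.9 [282. 165.] [499.8 333.5  16. ]
```

```bash
python3 -c "
from h import *
print(workorder.job_done())"
```

```text
the job is handed in; nothing more can be done
None
```

The job is handed in at about 37 s of the 136 s allowed. The grey tin stands within about 2 mm of the middle of the scale platform, the drawer is pushed shut against its stop with the wax left in it, and the jar and cube measure about 1 mm from where they stood. I viewed 15 pictures, one over the limit of 14.

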